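# Put up the castle tower and wall on the display plinth

## Task

Put the model castle together: stand the lying grey tower on the tabletop, doorway end down, and let go of it; then take it again and slide it down over the plinth's steel shaft until fully home, lowering it rather than dropping it, and let go. Also set the grey wall upright on the table, flush along the plinth's side that faces the robot (the side farther from the shaft) with its ends level with the plinth's. Leave the other figures, bottles and pots alone.

Things in the scene. Friction and masses are not known exactly. Their poses are not given: they have to be found in the camera images.
- plinth: Dark wooden block fixed to the table, 150 (its x) x 160 (its y) x 20 mm high, with an upright steel shaft of 24 mm diameter. Origin: centre of the underside, on the tabletop. Its +x points away from the robot (yaw varies), z up; the shaft stands at x = +40 mm, y = 0, so farther from the -x side, where the wall goes.
- shaft_foot (a point): Where the shaft's axis meets the plinth's top, 20 mm above the table. Axes as the plinth's.
- shaft_top (a point): Top of the shaft on its axis, 80 mm above the plinth's top; the upper 9 mm taper to 16 mm diameter.
- front_edge (a point): Middle of the plinth's upper edge that faces the robot (x = -75 mm, y = 0, top of the plinth). Axes as the plinth's: x points into the plinth, y along the edge.
- tower: Grey octagonal tower sleeve, 52 mm across flats, 110 mm long (every second wall 98), 27 mm bore right through, 0.3 kg. Doorways mark the foot, battlements the top. Origin: centre of the foot end; z along the bore from foot to top; battlement flats face x, y, -x, -y, the others between. It starts lying on a flat, z level within 0.5 rad of +y, axis 26 mm up.
- wall: Grey straight wall, 24 mm thick (its x), 160 mm long (its y), 55 mm high over its five battlements (20 mm long, 35 mm apart, one in the middle; 43 mm high between them), 0.3 kg, same from both sides. It starts standing upright. Origin: centre of its underside; z up.
- troll: Bystander, loose: a brown troll figure, 55 mm tall, on a black disc of 50 mm diameter. Origin: centre of its underside.
- golem: Bystander, loose: a squat clay-coloured golem, 54 mm tall, on a black disc of 50 mm diameter. Origin: centre of its underside.
- wash_pot: Bystander, loose: a closed grey pot with white cap, 48 mm diameter, 50 mm tall. Origin: centre of its underside.
- knight: Bystander, loose: a dark metal knight figure on a pale wooden block 40 x 40 x 60 mm, 115 mm tall in all. Origin: centre of its underside.
- bottle_a: Bystander, loose: a dark red paint bottle, 30 mm diameter, 85 mm tall. Origin: centre of its underside.
- bottle_b: Bystander, loose: a green paint bottle, 30 mm diameter, 85 mm tall. Origin: centre of its underside.
Things that resemble listed ones, but are neither listed nor needed, are in the scene too. Leave any brown or green look-alike of the wall alone.

How it is judged (in metres and radians):
On the way, in this order (a step that is already met when the one before it is completed fails the run):
1. the tower stands upright on the tabletop, foot down, released (angle between tower's own z axis and vertical below 0.06 rad and height (world z) of tower below 0.004 m and contact force between tower and the fingers below 0.1 N and linear speed of tower below 0.02 m/s), for 0.2 s.
2. the tower is fully home on the shaft, standing on the plinth, released (horizontal distance between tower and shaft_foot below 0.004 m and z of tower in the frame of shaft_foot below 0.003 m and angle between tower's own z axis and vertical below 0.04 rad and contact force between tower and the fingers below 0.1 N and linear speed of tower below 0.02 m/s), for 0.2 s.
At the end, for the whole second after the job is handed in: Tower on the shaft, foot down: within 3 mm of the plinth's top, 4 mm of the axis, upright to 0.04 rad. Wall upright on the table along the plinth's robot-facing side: gap up to 3 mm, parallel to 0.035 rad, middles within 10 mm. Both released, at rest (all of step 2 and x of wall in the frame of front_edge between -0.015 and -0.0105 m and y of wall in the frame of front_edge between -0.01 and 0.01 m and angle between the x axis of wall and the x axis of plinth, either way round below 0.035 rad and angle between wall's own z axis and vertical below 0.05 rad and height (world z) of wall below 0.004 m and contact force between wall and the fingers below 0.1 N and linear speed of wall below 0.02 m/s); the robot touches nothing.
It fails at once if a bystander is pushed more than 30 mm or tipped over (distance of any of troll, golem, wash_pot, knight, bottle_a, bottle_b from where it was at the start of the episode above 0.03 m or angle between any of troll, golem, wash_pot, knight, bottle_a, bottle_b's own z axis and vertical above 0.6 rad).
It fails at once if the tower is dropped down the shaft (faster than 0.45 m/s while on it) (horizontal distance between tower and shaft_foot below 0.008 m and z of tower in the frame of shaft_foot below 0.075 m and linear speed of tower above 0.45 m/s).
It also fails if it takes over 72 s, if anything falls off the work surface, if the arm or the gripper's body presses on something with over 40 N, if the wrist force passes 120 N, or if a joint passes its speed limit or range.

## Robot

A 6-joint arm with a two-finger parallel gripper is mounted at the origin on the work surface. World frame = base frame: x ahead of the robot, y to its left, z up, the work surface at z = 0. Lengths are in m, angles in degrees, forces in N, time in s.
With the tool pointing down it reaches from about 0.2 to 0.875 m from the base axis. Payload 3.4 kg.
Tool frame: the origin (TCP) lies on the centre line of the jaws, within the pads' length; the fingertips stand ahead of it and the grasp point (between the pads) is the TCP (robot.tcp_to_tips is the z of the fingertips in the tool frame, in m); z points along the fingers, y is the line along which they close (so a half turn about z gives the same grasp; the last joint's range is limited). The gripper opens to 94 mm and grips with 3 to 60 N. Pads are 16 mm wide; open, the fingers measure 119 mm over their backs; the gripper's body (75 mm by 177 mm) begins 78 mm behind the grasp point.
Start: joints at [66.635, 15.808, 86.224, -0, 77.962, -6.933], TCP at [0.163, 0.552, 0.224] pointing down, gripper open.
Joint ranges: [-165.64, 165.64], [-43.16, 119.46], [12.63, 154.43], [-67.54, 247.53], [6.08, 155.33], [-154.97, 154.97]. Speed limits (degrees/s): [147.25, 147.25, 180, 180, 180, 180].

## Interface

Orientations are given as a 3x3 rotation matrix whose columns are the frame's x, y, z axes.
In Python, from cell import robot gives the robot as it stands.
- The arm moves only by the tool send_rows, never from a script. Its argument "rows" is a list of rows, each a list of 4 numbers: the shift along the tool's x, y, z in m, then the turn about the tool's z in rad. A call has 1 to 8 rows; each row is the pose to reach, as a shift and turn from the pose commanded when the call began, along the tool's axes at that moment; what a row does not reach only later rows make up. A row lasts 1/12 s, in which the tool goes at most 41.7 mm and 7.16 degrees, less where a joint would pass 70% of its speed; a pose out of reach is approached as far as the arm can. A call with a gripper value outside its range is refused whole. "fingers" is the closure, from 0 (fully open) to 1 (shut), set as the call begins (left out, the last holds). The fingers move at their own pace and stop on an object; the grip force is fixed at half the most. Time passes only in rows, so rows that repeat a pose let the fingers close. It gives the time, the measured TCP pose, the force, the opening and the grip force at its end, in the units of the state.
- robot.observe(): the state, without advancing time (a new reading comes with each control period).
- robot.snapshot(name): name is "scene" or "top"; returns a dict with "color" (384x512x3 uint8, red, green, blue), "camera_matrix" (3x3 intrinsics, pixels), "origin" and "rotation" of the camera in the world. Camera axes: x right, y up, looking along -z (the intrinsics and any distortion apply to the point x, -y, -z); pixel columns grow to the right and rows downward; lengths in m; the calibration is good to about 2 mm. A picture is of the moment at which its call begins. There is no depth.
- robot.job_done(): hands the job in; it is judged then, once.
Trained networks look in a picture, given as the dict that the camera call returned (one of the last four; its "shot" number tells which), for a name from the list of things; names that differ only in an ending like _2 or _b are one class to them, and where a whole thing is asked for, a point or a joint stands for the part that bears it (a point fixed in the world has none). Each returns a list of dicts, best first, with "p" (0 to 1); they miss things now and then, are a little off and sometimes report something else, mostly with a low value. They report only what shows in the picture. A call takes as long as a camera call. They do not tell look-alikes from the thing itself.
- robot.recognise(picture, name): "position" ([x, y, z] in m, in world coordinates, good to about 4 mm: the middle of the surface that is visible of it).
- robot.mark_of(picture, name): "position" ([x, y, z] in m, in world coordinates, good to about 4 mm: a listed point, or the origin of a listed thing).
The state is a dict: "clock": time; "q": joint angles; "joint_velocities": joint speeds; "tau": joint torques, N m; "ee_pos": TCP position; "tool_rot": TCP orientation; "ft_force": force on the tool from outside, world axes, zero at the start; "wrist_torque": the same for the moment, N m; "finger_gap": opening from 0.0 (shut) to 1.0 (fully open); "gripper_force": force on a finger pad.
Only numpy, scipy, OpenCV 4.12 (cv2) and the standard library are available. Lean on these libraries where they do the work, as an engineer would, in place of code of your own. Each camera call takes 0.05 s, during which the arm holds its last target. There are 200 camera calls.

## Working session

There is one attempt and no reset: what is moved stays moved. The work goes in short steps, Python scripts to look and compute and a tool call to move; the robot and the scene stay as the last step left them, time stands still between calls to the robot, and variables do not carry over. Pictures are saved under pics/ and viewed, at most 11 in all, crops included, and the job is handed in when it is done.

Besides the shell and the picture viewer there is one more tool, called after ">>>" as name(argument=value, ...) on one line, values as JSON. send_rows: Moves the arm, as the interface text tells. Its arguments: {"type":"object","properties":{"rows":{"type":"array"},"fingers":{"type":"number"}},"required":["rows"]}

```bash
mkdir -p pics; ls
python3 - <<'E'
from cell import robot
import cv2,numpy as np,pickle
o=robot.observe();print({k:np.round(v,3).tolist() for k,v in o.items()});print(robot.tcp_to_tips)
d={}
for n in("scene","top"):
    s=robot.snapshot(n);d[n]=s;cv2.imwrite(f"pics/{n}0.png",s["color"][:,:,::-1])
    print(n,s["camera_matrix"],s["origin"],s["rotation"],s.keys())
    for t in "plinth shaft_foot shaft_top front_edge tower wall troll golem wash_pot knight bottle_a".split():
        print(t,[(np.round(r["position"],3).tolist(),round(r["p"],2)) for r in robot.mark_of(s,t)[:4]])
pickle.dump(d,open("s0.pkl","wb"))
a=[cv2.resize(d[n]["color"][:,:,::-1],(800,600),interpolation=cv2.INTER_CUBIC) for n in d]
cv2.imwrite("pics/sceneL.png",a[0]);cv2.imwrite("pics/topL.png",a[1])
E
```

```text
pics
{'clock': 0.0, 'q': [66.634, 15.847, 86.294, -0.001, 77.962, -6.933], 'joint_velocities': [-0.009, 0.032, 0.044, 0.003, -0.077, 0.004], 'tau': [-0.0, -40.457, -23.723, 0.07, 0.035, -0.0], 'ee_pos': [0.162, 0.551, 0.224], 'tool_rot': [[-0.959, 0.283, -0.001], [0.283, 0.959, -0.002], [0.0, -0.002, -1.0]], 'ft_force': [0.239, -0.158, -0.096], 'wrist_torque': [0.04, 0.062, 0.024], 'gripper_force': 0.0, 'finger_gap': 1.0}
0.019
scene [[440.79702343   0.         255.59924945]
 [  0.         440.79702343 198.97331542]
 [  0.           0.           1.        ]] [ 1.45034986 -0.09282313  0.69457585] [[ 0.11478012 -0.53312981  0.83821127]
 [ 0.99336836  0.05591208 -0.10046458]
 [ 0.00669453  0.84418389  0.53601188]] dict_keys(['color', 'camera_matrix', 'origin', 'rotation', 'shot'])
plinth [([0.56, -0.2, 0.003], 0.75)]
shaft_foot [([0.603, -0.201, 0.019], 0.64), ([0.504, 0.386, 0.001], 0.38)]
shaft_top [([0.599, -0.197, 0.102], 0.72), ([0.624, 0.385, -0.0], 0.67), ([0.357, -0.397, -0.001], 0.6), ([0.438, 0.166, 0.024], 0.17)]
front_edge [([0.486, -0.206, 0.019], 0.83)]
tower [([0.437, 0.1
[... 767 characters left out ...]
'camera_matrix', 'origin', 'rotation', 'shot'])
plinth [([0.558, -0.204, -0.003], 0.58)]
shaft_foot [([0.602, -0.198, 0.021], 0.86)]
shaft_top [([0.604, -0.198, 0.102], 0.68)]
front_edge [([0.48, -0.204, 0.023], 0.68), ([0.56, -0.202, -0.0], 0.59)]
tower [([0.436, 0.16, 0.024], 0.74)]
wall [([0.759, 0.392, 0.003], 0.9), ([0.347, 0.031, 0.004], 0.86), ([0.66, 0.179, 0.001], 0.81), ([0.253, 0.261, 0.003], 0.71)]
troll [([0.51, 0.027, -0.001], 0.6), ([0.484, -0.202, 0.021], 0.51), ([0.777, 0.075, -0.0], 0.42)]
golem [([0.317, -0.196, 0.0], 0.42)]
wash_pot [([0.511, 0.027, 0.001], 0.63)]
knight [([0.356, -0.398, 0.0], 0.6), ([0.603, -0.195, 0.019], 0.24)]
bottle_a [([0.511, 0.387, 0.004], 0.42)]
```

View pics/sceneL.png

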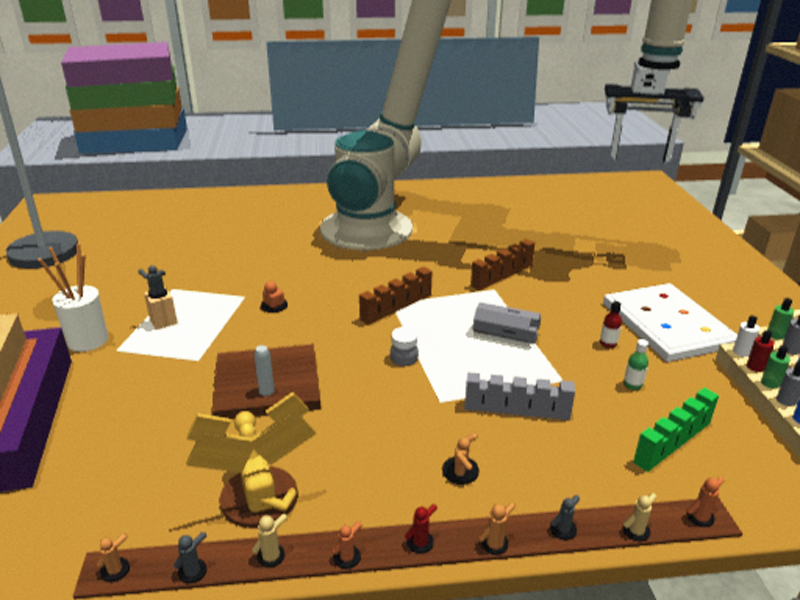

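View pics/topL.png

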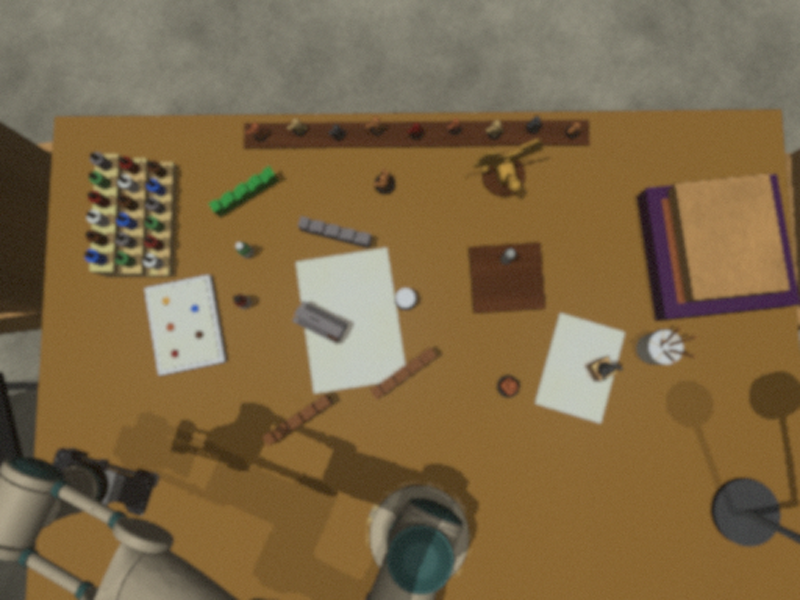

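The top view has the tower at about (322,322) px, the grey wall at (336,232), and the plinth at (507,277) with its shaft at (509,256). The two brown walls and the green wall are decoys. Next I'll fit the tower, wall and plinth poses by silhouette.

```bash
cat > v.py <<'E'
import numpy as np,cv2
from scipy.optimize import minimize
def proj(s,P):
    c=(np.atleast_2d(P)-s["origin"])@np.asarray(s["rotation"])
    K=s["camera_matrix"]; x=c[:,0]/-c[:,2];y=-c[:,1]/-c[:,2]
    return np.c_[K[0,0]*x+K[0,2],K[1,1]*y+K[1,2]]
def box(hx,hy,h): return np.array([[a,b,c] for a in(-hx,hx) for b in(-hy,hy) for c in(0,h)])
def yawed(P,x,y,t,z=0): c,s=np.cos(t),np.sin(t);return np.c_[x+c*P[:,0]-s*P[:,1],y+s*P[:,0]+c*P[:,1],P[:,2]+z]
def towerlie():
    r=.026/np.cos(np.pi/8);a=np.pi/8+np.arange(8)*np.pi/4
    return np.vstack([np.c_[r*np.cos(a),np.full(8,Y),r*np.sin(a)+.026] for Y in(0,.11)])
U=4
def hullmask(s,parts,roi):
    m=np.zeros(((roi[3]-roi[1])*U,(roi[2]-roi[0])*U),np.uint8)
    for P in parts:
        p=(proj(s,P)+.5-np.array(roi[:2]))*U
        cv2.fillConvexPoly(m,np.round(cv2.convexHull(p.astype(np.float32))*16).astype(np.int32),1,shift=4)
    return m.astype(np.float32).reshape(roi[3]-roi[1],U,-1,U).mean((1,3))
def fit(views,parts,x0,st=(.006,.006,.08)):
    # views: (snap,roi,softmask)
    def cost(p):
        e=0
        for s,roi,m in views: e+=np.abs(hullmask(s,[yawed(P,*p) for P in parts],roi)-m).sum()
        return e
    x0=np.array(x0);S=np.vstack([x0]+[x0+d for d in np.diag(st)])
    best=None
    for k in(1,-1):
        r=minimize(cost,x0,method="Nelder-Mead",options=dict(initial_simplex=x0+(S-x0)*k,xatol=1e-4,fatol=.1,maxiter=200))
        if best is None or r.fun<best.fun: best=r
    return best
def wallparts():
    ps=[box(.012,.08,.043)]
    for c in np.arange(-2,3)*.035: b=box(.012,.01,.055);b[:,1]+=c;ps.append(b)
    return ps
def roi_of(s,P,pad=14):
    q=proj(s,P);a=np.floor(q.min(0)-pad).astype(int);b=np.ceil(q.max(0)+pad).astype(int);return [max(a[0],0),max(a[1],0),min(b[0],512),min(b[1],384)]
E
python3 - <<'E'
import pickle
from v import *
d=pickle.load(open("s0.pkl","rb"))
tiles=[]
from cell import robot
for n in d:
    print(n,[(np.round(r["position"],3).tolist(),round(r["p"],2)) for t in("tower","bottle_a") for r in robot.recognise(d[n],t)[:3]])
for n,s in d.items():
    for P,nm in((yawed(towerlie(),.45,.21,0),"tower"),(yawed(box(.03,.09,.05),.66,.18,0),"wall"),(yawed(box(.08,.08,.1),.56,-.2,0),"plinth")):
        r=roi_of(s,P);c=s["color"][r[1]:r[3],r[0]:r[2]]
        hsv=cv2.cvtColor(c,cv2.COLOR_RGB2HSV)
        print(n,nm,r)
        a=cv2.resize(c[:,:,::-1],(266,300),interpolation=cv2.INTER_CUBIC);tiles.append(a)
cv2.imwrite("pics/crops.png",np.vstack([np.hstack(tiles[:3]),np.hstack(tiles[3:])]))
E
```

```text
scene [([0.476, 0.211, 0.041], 0.85), ([0.631, 0.38, 0.043], 0.86), ([0.512, 0.386, 0.045], 0.67)]
top [([0.458, 0.212, 0.046], 0.6), ([0.619, 0.378, 0.055], 0.59), ([0.505, 0.381, 0.059], 0.48)]
scene tower [np.int64(304), np.int64(177), np.int64(377), np.int64(228)]
scene wall [np.int64(275), np.int64(220), np.int64(386), np.int64(287)]
scene plinth [np.int64(114), np.int64(179), np.int64(218), np.int64(284)]
top tower [np.int64(158), np.int64(187), np.int64(222), np.int64(231)]
top wall [np.int64(174), np.int64(125), np.int64(256), np.int64(174)]
top plinth [np.int64(286), np.int64(135), np.int64(367), np.int64(215)]
```

View pics/crops.png

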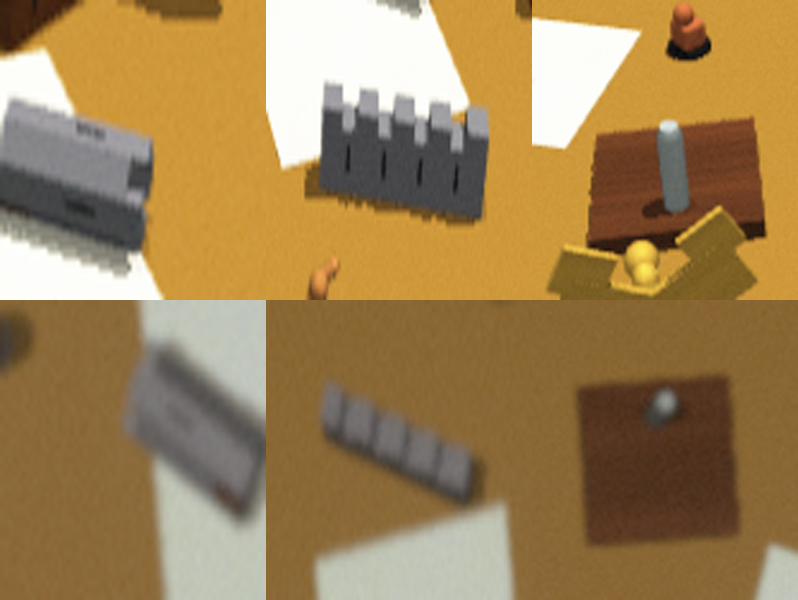

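The tower's battlements point toward larger y and the foot is near (0.436, 0.162). Now the silhouette fits.

```bash
cat > fit0.py <<'E'
import pickle
from v import *
d=pickle.load(open("s0.pkl","rb"))
def masks(s,P,kind):
    r=[int(v) for v in roi_of(s,P,12)];c=s["color"][r[1]:r[3],r[0]:r[2]]
    h=cv2.cvtColor(c,cv2.COLOR_RGB2HSV).astype(int);V=h[...,2];S=h[...,1]
    if kind=="grey": m=(S<75)&(V<175)
    else: m=(V<125)
    m=cv2.morphologyEx(m.astype(np.uint8),cv2.MORPH_OPEN,np.ones((2,2)))
    n,l,st,_=cv2.connectedComponentsWithStats(m)
    q=(proj(s,P.mean(0))[0]-r[:2]).astype(int); k=l[q[1],q[0]] or 1+st[1:,4].argmax()
    return s,r,(l==k).astype(np.float32)
def run(nm,parts,x0,kind,cams=("scene","top")):
    P=yawed(np.vstack(parts),*x0)
    vs=[masks(d[c],P,kind) for c in cams]
    for v in [vs]+[[w] for w in vs]:
        f=fit(v,parts,x0);print(nm,np.round(f.x,4),round(f.fun,1),[int(w[2].sum()) for w in v])
    return vs,fit(vs,parts,x0).x
if __name__=="__main__":
    out=[]
    for a in (("tower",[towerlie()],(.436,.162,-.46),"grey"),("wall",wallparts(),(.66,.18,.25-.5),"grey"),("plinth",[box(.075,.08,.02)],(.56,-.202,0.03),"dark")):
        vs,x=run(*a)
        for s,r,m in vs:
            im=cv2.resize(s["color"][r[1]:r[3],r[0]:r[2],::-1],None,fx=4,fy=4,interpolation=cv2.INTER_CUBIC)
            mm=cv2.resize(m,None,fx=4,fy=4,interpolation=cv2.INTER_NEAREST).astype(np.uint8)
            cv2.drawContours(im,cv2.findContours(mm,0,2)[0],-1,(0,0,255),1)
            for P in a[1]:
                p=(proj(s,yawed(P,*x))+.5-np.array(r[:2]))*4
                cv2.polylines(im,[cv2.convexHull(p.astype(np.float32)).astype(np.int32)],True,(0,255,0),1)
            out.append(cv2.resize(im,(266,300)))
    cv2.imwrite("pics/fit.png",np.vstack([np.hstack(out[0::2]),np.hstack(out[1::2])]))
E
python3 fit0.py
```

```text
tower [ 0.4443  0.1652 -0.4379] 358.8 [925, 645]
tower [ 0.4547  0.1633 -0.3624] 110.4 [925]
tower [ 0.4353  0.1531 -0.4181] 123.7 [645]
wall [ 0.6648  0.1844 -0.2657] 241.6 [1506, 369]
wall [ 0.6661  0.1842 -0.2619] 129.6 [1506]
wall [ 0.6607  0.1813 -0.2805] 78.8 [369]
plinth [ 0.5583 -0.1998  0.0737] 777.0 [2312, 2136]
plinth [ 0.5623 -0.1983  0.0535] 592.1 [2312]
plinth [ 0.5569 -0.2025  0.0568] 132.0 [2136]
```

View pics/fit.png

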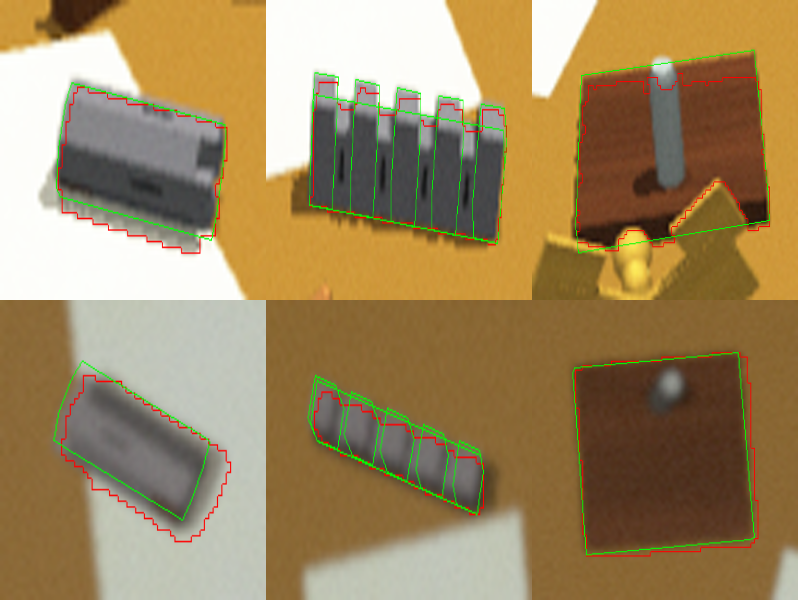

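The masks pick up shadow, but together with the marks they put the tower at foot ≈ (0.438, 0.161) with yaw −0.43. That's enough for a grasp. I'll write a move helper and average the shaft marks while the view is clear.

```bash
cat > mv.py <<'E'
import numpy as np
from cell import robot
def go(x,y,z,yaw=None):
    """rows entry to bring TCP to x,y,z with tool-y at yaw deg (mod 180)"""
    o=robot.observe();R=np.array(o["tool_rot"]);d=R.T@(np.array([x,y,z])-o["ee_pos"]);t=0
    if yaw is not None:
        a=np.degrees(np.arctan2(R[1,1],R[0,1]));w=(yaw-a+90)%180-90;t=-np.radians(w)
    n=max(np.linalg.norm(d)/.0417,abs(np.degrees(t))/7.16)
    print("row",np.round(d,4).tolist(),round(t,3),"n>=%.1f"%n)
def st():
    o=robot.observe();R=np.array(o["tool_rot"]);print("t%.2f"%o["clock"],np.round(o["ee_pos"],4),"yaw %.1f"%np.degrees(np.arctan2(R[1,1],R[0,1])),"q",np.round(o["q"],0),"F",np.round(o["ft_force"],1),"gap %.3f"%(o["finger_gap"]*94),"g",o["gripper_force"])
E
python3 - <<'E'
from mv import *
go(.477,.2455,.15,155.4)
r={k:[] for k in("shaft_foot","shaft_top","front_edge","plinth")}
for i in range(3):
  for n in("scene","top"):
    s=robot.snapshot(n)
    for k in r: 
        m=[np.array(a["position"]) for a in robot.mark_of(s,k) if abs(a["position"][1]+.2)<.03]
        if m:r[k].append(m[0])
for k in r: print(k,np.round(np.mean(r[k],0),4),np.round(np.std(r[k],0),4),len(r[k]))
st()
E
```

```text
row [-0.3881, -0.2047, 0.0745] -1.428 n>=11.4
shaft_foot [ 0.602  -0.198   0.0181] [0.0019 0.0017 0.0012] 6
shaft_top [ 0.6009 -0.1986  0.1008] [0.0018 0.001  0.0018] 5
front_edge [ 0.4858 -0.2055  0.0197] [0.0011 0.0007 0.0031] 6
plinth [ 5.614e-01 -2.013e-01 -1.000e-04] [0.0013 0.0011 0.001 ] 6
t2.90 [0.1627 0.5515 0.2245] yaw 73.6 q [67. 16. 86. -0. 78. -7.] F [ 0.  -0.1  0.9] gap 93.939 g 0.0
```

>>> send_rows(rows=[[-0.388,-0.205,0.0745,-1.428],[-0.388,-0.205,0.0745,-1.428],[-0.388,-0.205,0.0745,-1.428],[-0.388,-0.205,0.0745,-1.428],[-0.388,-0.205,0.0745,-1.428],[-0.388,-0.205,0.0745,-1.428],[-0.388,-0.205,0.0745,-1.428],[-0.388,-0.205,0.0745,-1.428]], fingers=0)

```text
clock: 3.57
ee_pos: [0.3777, 0.3426, 0.1738]
tool_rot: [[-0.811, -0.585, 0.001], [-0.585, 0.811, 0.001], [-0.001, 0.0, -1.0]]
ft_force: [-0.7, 0.8, -0.3]
finger_gap: 0.995
gripper_force: 0.0
```

```bash
python3 -c "
from mv import *
st();go(.477,.2455,.15,155.4)"
```

```text
t3.57 [0.3777 0.3426 0.1738] yaw 125.8 q [ 34.  12.  99.   0.  69. -91.] F [-0.7  0.8 -0.3] gap 93.512 g 0.0
row [-0.0237, -0.1369, 0.0238] -0.516 n>=4.1
```

>>> send_rows(rows=[[-0.02,-0.105,0.018,-0.428],[-0.02,-0.105,0.018,-0.428],[-0.02,-0.105,0.018,-0.428],[-0.02,-0.105,0.018,-0.428],[-0.02,-0.105,0.018,-0.428],[-0.02,-0.105,0.018,-0.428]])

```text
clock: 4.07
ee_pos: [0.4538, 0.2699, 0.1558]
tool_rot: [[-0.502, -0.865, -0.001], [-0.865, 0.502, 0.0], [0.0, 0.001, -1.0]]
ft_force: [-0.4, -0.7, 0.4]
finger_gap: 0.999
gripper_force: 0.0
```

```bash
python3 -c "
from mv import *
st();go(.477,.2455,.047,155.4)
import cv2
a=[robot.snapshot(n)['color'][:,:,::-1] for n in('scene','top')]
cv2.imwrite('pics/above.png',np.vstack([cv2.resize(a[0][140:260,250:410],(800,600))]))"
```

```text
t4.07 [0.4538 0.2699 0.1558] yaw 149.9 q [  23.   15.   98.    0.   67. -127.] F [-0.4 -0.7  0.4] gap 93.884 g 0.0
row [0.0095, -0.0323, 0.1088] -0.097 n>=2.7
```

View pics/above.png

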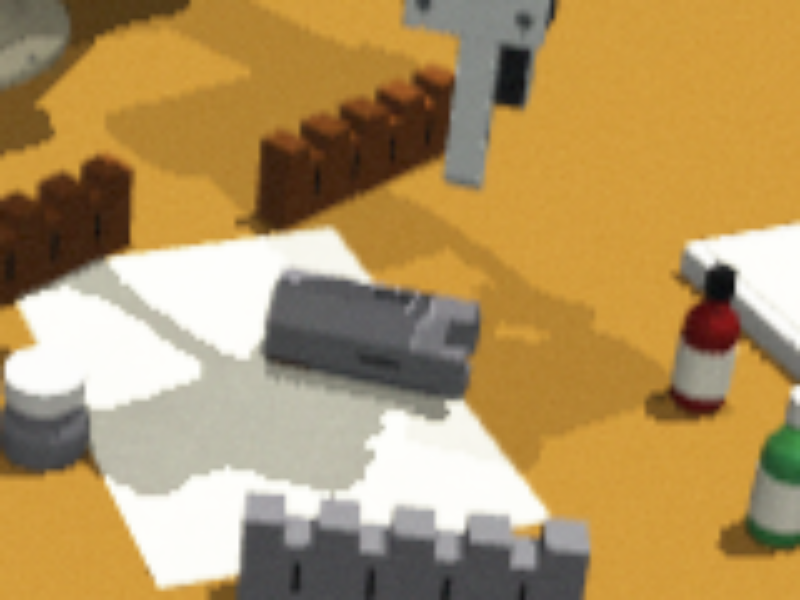

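The scene shows the tower lying with battlements at the right end (470,350) and its side flats long. I'll grip close to that end, with the tips above the axis so the tower can pivot between them.

```bash
python3 -c "
from mv import *
st();go(.4805,.2537,.045,155.4)"
```

```text
t4.17 [0.4533 0.2706 0.1561] yaw 150.0 q [  23.   15.   98.    0.   67. -127.] F [ 0.2 -0.3  0.3] gap 93.681 g 0.0
row [0.0011, -0.0321, 0.1111] -0.094 n>=2.8
```

>>> send_rows(rows=[[0.001,-0.032,0.03,-0.094],[0.001,-0.032,0.06,-0.094],[0.001,-0.032,0.09,-0.094],[0.001,-0.032,0.111,-0.094],[0.001,-0.032,0.111,-0.094],[0.001,-0.032,0.111,-0.094]])

```text
clock: 4.67
ee_pos: [0.48, 0.2538, 0.0445]
tool_rot: [[-0.415, -0.91, -0.002], [-0.91, 0.415, -0.001], [0.001, 0.002, -1.0]]
ft_force: [0.5, 0.8, 0.3]
finger_gap: 1.001
gripper_force: 0.0
```

>>> send_rows(rows=[[0,0,0,0],[0,0,0,0],[0,0,0,0],[0,0,0,0],[0,0,0,0],[0,0,0,0]], fingers=1)

```text
clock: 5.17
ee_pos: [0.4814, 0.2533, 0.0454]
tool_rot: [[-0.416, -0.909, 0.001], [-0.909, 0.416, 0.0], [-0.001, -0.001, -1.0]]
ft_force: [-0.1, 1.4, -0.7]
finger_gap: 0.608
gripper_force: 0.0
```

```bash
python3 -c "
from mv import *
st()"
```

```text
t5.17 [0.4814 0.2533 0.0454] yaw 155.4 q [  20.   22.  105.    0.   53. -135.] F [-0.1  1.4 -0.7] gap 57.182 g 0.0
```

Close further, then lift slowly.

>>> send_rows(rows=[[0,0,0,0],[0,0,0,0],[0,0,0,0],[0,0,0,0],[0,0,-0.005,0],[0,0,-0.015,0],[0,0,-0.03,0],[0,0,-0.04,0]])

```text
clock: 5.83
ee_pos: [0.4813, 0.2533, 0.086]
tool_rot: [[-0.416, -0.909, 0.0], [-0.909, 0.416, 0.0], [-0.0, -0.0, -1.0]]
ft_force: [0.8, -0.1, -2.0]
finger_gap: 0.55
gripper_force: 29.8
```

>>> send_rows(rows=[[0,0,-0.01,0],[0,0,-0.02,0],[0,0,-0.03,0],[0,0,-0.04,0],[0,0,-0.05,0],[0,0,-0.06,0],[0,0,-0.065,0],[0,0,-0.065,0]])

```text
clock: 6.5
ee_pos: [0.482, 0.2535, 0.1514]
tool_rot: [[-0.416, -0.909, 0.003], [-0.909, 0.416, 0.001], [-0.002, -0.002, -1.0]]
ft_force: [-0.4, -0.2, -2.7]
finger_gap: 0.555
gripper_force: 29.8
```

```bash
python3 -c "
from mv import *
st()
import cv2
a=[robot.snapshot(n)['color'][:,:,::-1] for n in('scene','top')]
cv2.imwrite('pics/lift.png',np.vstack([cv2.resize(a[0][120:240,270:430],(800,600))]))"
```

```text
t6.50 [0.482  0.2535 0.1514] yaw 155.4 q [  20.   16.   97.    0.   67. -135.] F [-0.4 -0.2 -2.7] gap 52.144 g 29.75113493218622
```

View pics/lift.png

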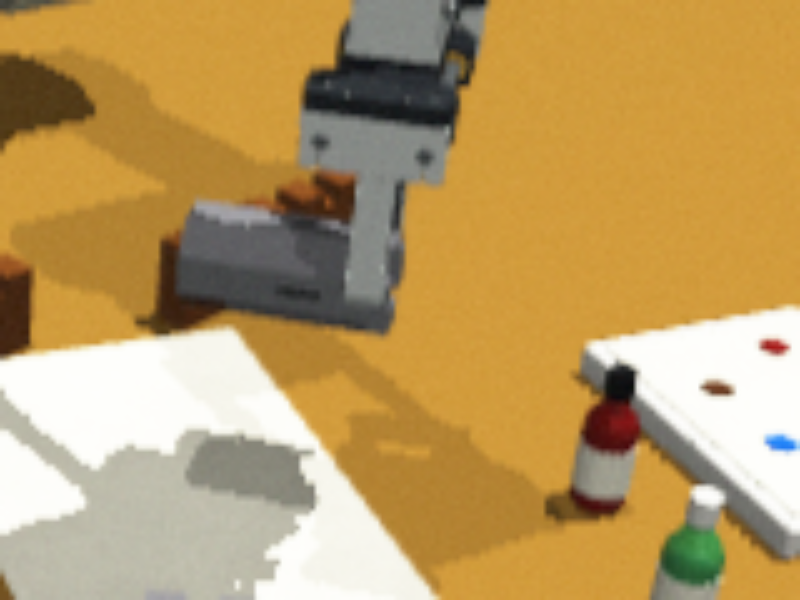

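The tower stays level in the grip, because friction beats gravity. So I'll tip it against the fixed shaft top instead: put it back, regrip about 45 mm from the foot, then lower it with its top end over the shaft so it turns upright.

>>> send_rows(rows=[[0,0,0.03,0],[0,0,0.06,0],[0,0,0.085,0],[0,0,0.098,0],[0,0,0.1045,0],[0,0,0.1045,0],[0,0,0.1045,0]])

```text
clock: 7.18
ee_pos: [0.4808, 0.2531, 0.0451]
tool_rot: [[-0.416, -0.909, -0.001], [-0.909, 0.416, -0.0], [0.001, 0.001, -1.0]]
ft_force: [0.5, 0.3, -0.4]
finger_gap: 0.55
gripper_force: 29.9
```

>>> send_rows(rows=[[0,0,0,0],[0,0,0,0],[0,0,0,0],[0.02,0,0,0],[0.04,0,0.01,0],[0.057,0,0.017,0],[0.057,0,0.017,0]], fingers=0.2)

```text
clock: 7.77
ee_pos: [0.4543, 0.199, 0.0273]
tool_rot: [[-0.417, -0.909, -0.005], [-0.909, 0.417, -0.002], [0.004, 0.004, -1.0]]
ft_force: [-0.5, -0.7, 0.2]
finger_gap: 0.801
gripper_force: 0.0
```

>>> send_rows(rows=[[0,0,0,0],[0,0,0,0],[0,0,0,0],[0,0,0,0],[0,0,0,0],[0,0,0,0],[0,0,0,0]], fingers=1)

```text
clock: 8.35
ee_pos: [0.4576, 0.2023, 0.0288]
tool_rot: [[-0.416, -0.909, 0.001], [-0.909, 0.416, 0.001], [-0.002, 0.0, -1.0]]
ft_force: [-2.6, 3.6, 4.3]
finger_gap: 0.553
gripper_force: 30.0
```

```bash
python3 -c "
from mv import *
st()
s=robot.snapshot('scene');print([(np.round(a['position'],3),a['p']) for a in robot.mark_of(s,'tower')])"
```

```text
t8.35 [0.4576 0.2023 0.0288] yaw 155.4 q [  16.   21.  111.    0.   48. -140.] F [-2.6  3.6  4.3] gap 51.968 g 29.954576482996345
[(array([0.44 , 0.163, 0.024]), 0.64)]
```

>>> send_rows(rows=[[0,0,-0.02,0],[0,0,-0.05,0],[0,0,-0.08,0],[0,0,-0.11,0],[0,0,-0.13,0],[0,0,-0.135,0],[0,0,-0.135,0]])

```text
clock: 9.03
ee_pos: [0.4584, 0.2012, 0.1642]
tool_rot: [[-0.416, -0.909, 0.003], [-0.909, 0.416, 0.0], [-0.001, -0.003, -1.0]]
ft_force: [-0.9, 0.3, -2.2]
finger_gap: 0.551
gripper_force: 30.0
```

```bash
python3 -c "
from mv import *
st();go(.535,-.1985,.16,90)"
```

```text
t9.03 [0.4584 0.2012 0.1642] yaw 155.4 q [  16.   12.  101.   -0.   67. -140.] F [-0.9  0.3 -2.2] gap 51.782 g 29.956068676547147
row [0.3316, -0.2359, 0.0044] 1.142 n>=9.8
```

>>> send_rows(rows=[[0.025,-0.018,0,0.09],[0.055,-0.039,0,0.19],[0.085,-0.06,0,0.3],[0.115,-0.082,0,0.41],[0.145,-0.103,0.001,0.52],[0.175,-0.124,0.002,0.63],[0.205,-0.146,0.003,0.74],[0.235,-0.167,0.003,0.83]])

```text
clock: 9.7
ee_pos: [0.51, -0.0835, 0.1575]
tool_rot: [[-0.953, -0.302, -0.005], [-0.302, 0.953, 0.001], [0.004, 0.002, -1.0]]
ft_force: [0.5, -0.5, -1.8]
finger_gap: 0.553
gripper_force: 30.0
```

```bash
python3 -c "
from mv import *
st();go(.535,-.1985,.16,90)"
```

```text
t9.70 [ 0.51   -0.0835  0.1575] yaw 107.6 q [ -17.   14.   99.   -0.   67. -125.] F [ 0.5 -0.5 -1.8] gap 51.936 g 29.953648211667314
row [0.0108, -0.1172, -0.0028] 0.306 n>=2.8
```

>>> send_rows(rows=[[0.002,-0.03,-0.001,0.09],[0.005,-0.06,-0.002,0.19],[0.008,-0.09,-0.003,0.28],[0.0105,-0.112,-0.003,0.306],[0.0108,-0.117,-0.003,0.306],[0.0108,-0.117,-0.003,0.306]])

```text
clock: 10.2
ee_pos: [0.5361, -0.1976, 0.1606]
tool_rot: [[-1.0, -0.004, -0.004], [-0.004, 1.0, 0.002], [0.004, 0.002, -1.0]]
ft_force: [0.6, 1.7, -2.8]
finger_gap: 0.554
gripper_force: 30.0
```

```bash
python3 -c "
from mv import *
st();go(.545,-.1985,.14,90)
import cv2
a=[robot.snapshot(n)['color'][:,:,::-1] for n in('scene','top')]
cv2.imwrite('pics/shaft1.png',np.hstack([cv2.resize(a[0][150:270,100:220],(400,400)),cv2.resize(a[1][120:220,280:380],(400,400))]))"
```

```text
t10.20 [ 0.5361 -0.1976  0.1606] yaw 90.2 q [ -27.   18.   92.   -0.   70. -117.] F [ 0.6  1.7 -2.8] gap 52.061 g 29.955953793833032
row [-0.009, -0.0009, 0.0205] 0.004 n>=0.5
```

View pics/shaft1.png

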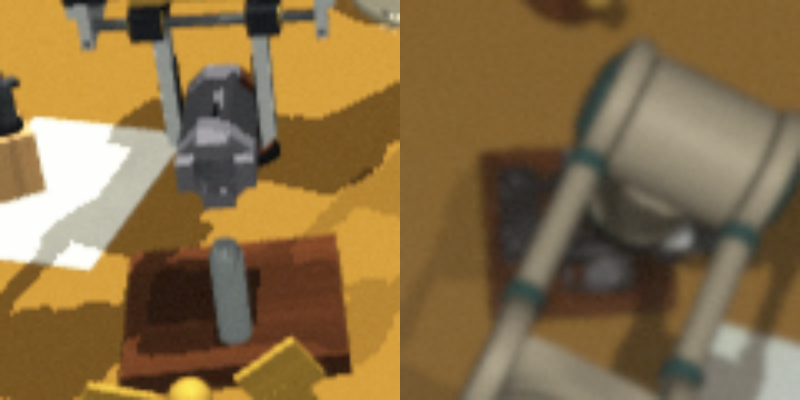

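The tower is level with its battlement end just above the shaft top (shaft at about (230,245) px in the left crop). I'll follow the tipping arc now.

>>> send_rows(rows=[[-0.006,-0.001,0.015,0],[-0.009,-0.001,0.028,0],[-0.007,-0.001,0.038,0],[-0.004,-0.001,0.048,0],[-0.005,-0.001,0.057,0],[-0.006,-0.001,0.065,0],[-0.01,-0.001,0.071,0],[-0.01,-0.001,0.071,0]])

```text
clock: 10.97
ee_pos: [0.543, -0.1958, 0.0911]
tool_rot: [[-1.0, -0.008, -0.008], [-0.008, 1.0, 0.001], [0.008, 0.001, -1.0]]
ft_force: [-6.0, -1.1, 0.4]
finger_gap: 0.555
gripper_force: 30.0
```

```bash
python3 -c "
from mv import *
st()
import cv2
a=[robot.snapshot(n)['color'][:,:,::-1] for n in('scene','top')]
cv2.imwrite('pics/shaft2.png',np.hstack([cv2.resize(a[0][150:270,100:220],(400,400)),cv2.resize(a[1][120:220,280:380],(400,400))]))"
```

```text
t10.97 [ 0.543  -0.1958  0.0911] yaw 90.5 q [ -27.   22.   97.   -0.   61. -117.] F [-6.  -1.1  0.4] gap 52.191 g 29.99800767924171
```

View pics/shaft2.png

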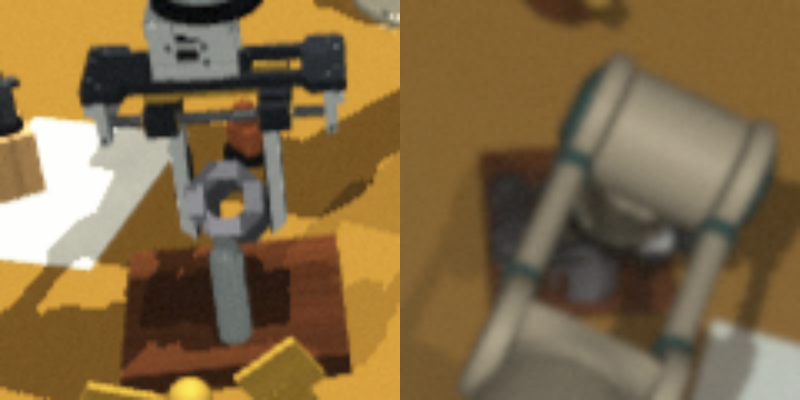

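The tower is rotating as planned, and the camera now looks straight down the bore at (230,205). Continuing the arc.

>>> send_rows(rows=[[0.002,-0.002,0.004,0],[-0.001,-0.002,0.008,0],[-0.004,-0.002,0.01,0],[-0.008,-0.002,0.012,0],[-0.011,-0.002,0.013,0],[-0.014,-0.002,0.013,0],[-0.017,-0.002,0.013,0],[-0.018,-0.002,0.013,0]])

```text
clock: 11.73
ee_pos: [0.5528, -0.1969, 0.0771]
tool_rot: [[-1.0, -0.009, -0.025], [-0.009, 1.0, 0.003], [0.025, 0.004, -1.0]]
ft_force: [-21.8, -3.7, 5.0]
finger_gap: 0.553
gripper_force: 30.0
```

```bash
python3 -c "
from mv import *
st()
import cv2
a=[robot.snapshot(n)['color'][:,:,::-1] for n in('scene','top')]
cv2.imwrite('pics/shaft3.png',np.hstack([cv2.resize(a[0][150:270,100:220],(400,400)),cv2.resize(a[1][120:220,280:380],(400,400))]))"
```

```text
t11.73 [ 0.5528 -0.1969  0.0771] yaw 90.5 q [ -26.   24.   96.   -1.   61. -116.] F [-21.8  -3.7   5. ] gap 52.001 g 30.007011195921223
```

View pics/shaft3.png

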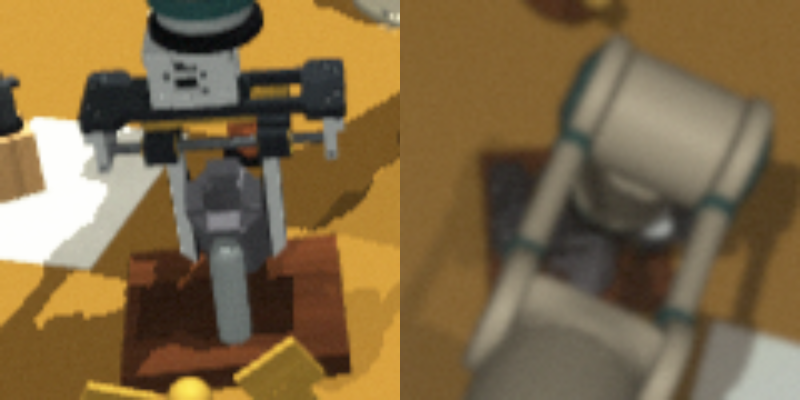

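```bash
python3 -c "
from mv import *
for i in range(3):
  s=robot.snapshot('scene')
  for f in (robot.mark_of,robot.recognise): print([(np.round(a['position'],3).tolist(),round(a['p'],2)) for a in f(s,'tower')])
st()
import cv2
a=s['color'][185:240,145:195,::-1]
b=cv2.imread('pics/shaft1.png')[90:290,140:320]
c=cv2.imread('pics/shaft3.png')[130:330,140:320]
cv2.imwrite('pics/cmp.png',np.hstack([cv2.resize(b,(360,400)),cv2.resize(c,(360,400))]))"
```

```text
[([0.518, -0.199, 0.045], 0.7)]
[([0.577, -0.198, 0.115], 0.72)]
[([0.52, -0.196, 0.043], 0.84)]
[([0.632, 0.379, 0.04], 0.62), ([0.575, -0.195, 0.12], 0.6)]
[([0.521, -0.2, 0.045], 0.92)]
[([0.58, -0.196, 0.116], 0.62)]
t12.28 [ 0.5529 -0.1969  0.077 ] yaw 90.5 q [ -26.   24.   96.   -0.   61. -116.] F [-20.3  -2.5   4.7] gap 51.718 g 30.00555155755137
```

View pics/cmp.png

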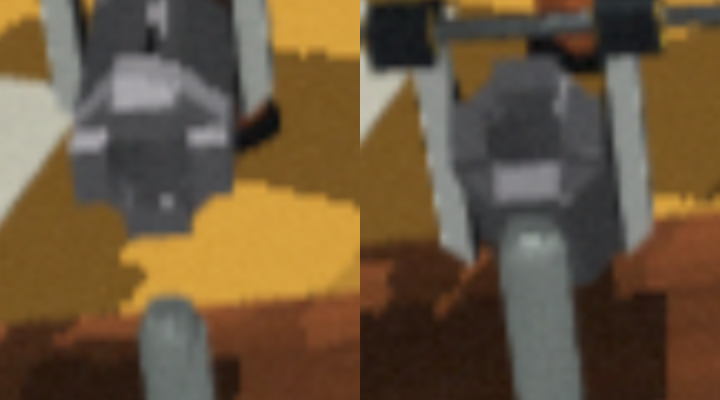

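The geometry (TCP at x 0.553, shaft edge at 0.593) and the recognised surface middle both put the tower about 65° up. I'll push a bit further, then finish by pressing and dragging the foot on the table.

>>> send_rows(rows=[[-0.003,0,0.0,0],[-0.006,0,0.0,0],[-0.009,0,0.0,0],[-0.01,0,0,0],[-0.01,0,0,0]])

```text
clock: 12.7
ee_pos: [0.5577, -0.1968, 0.0761]
tool_rot: [[-0.999, -0.01, -0.035], [-0.01, 1.0, 0.004], [0.035, 0.005, -0.999]]
ft_force: [-29.7, -4.8, 6.6]
finger_gap: 0.552
gripper_force: 30.0
```

>>> send_rows(rows=[[0.02,0,0,0],[0.03,0,-0.02,0],[0.045,0,-0.04,0],[0.06,0,-0.06,0],[0.06,0,-0.06,0],[0.06,0,-0.06,0]])

```text
clock: 13.2
ee_pos: [0.5151, -0.1989, 0.1401]
tool_rot: [[-1.0, -0.006, 0.002], [-0.006, 1.0, -0.001], [-0.002, -0.001, -1.0]]
ft_force: [0.5, -0.4, -3.2]
finger_gap: 0.553
gripper_force: 30.0
```

```bash
python3 -c "
from mv import *
for i in range(3):
  s=robot.snapshot('scene')
  for f in (robot.mark_of,robot.recognise): print([(np.round(a['position'],3).tolist(),round(a['p'],2)) for a in f(s,'tower')])
s=robot.snapshot('top');print([(np.round(a['position'],3).tolist(),round(a['p'],2)) for a in robot.mark_of(s,'tower')])
st();go(.43,-.1,.1,90)
"
```

```text
[([0.475, -0.201, 0.109], 0.71), ([0.562, -0.201, 0.002], 0.35), ([0.623, 0.385, -0.001], 0.2)]
[([0.532, -0.198, 0.175], 0.78)]
[([0.479, -0.2, 0.106], 0.68)]
[([0.531, -0.201, 0.172], 0.68)]
[([0.48, -0.201, 0.101], 0.72)]
[([0.532, -0.198, 0.171], 0.75), ([0.791, 0.069, 0.008], 0.54)]
[([0.475, -0.203, 0.104], 0.59)]
t13.75 [ 0.5152 -0.1996  0.1389] yaw 90.3 q [ -28.   17.   97.    0.   66. -119.] F [-0.3  0.2 -2.9] gap 51.487 g 29.990438804743462
row [0.0846, 0.1001, 0.039] 0.006 n>=3.3
```

```bash
cat > ov.py <<'E'
from mv import *
from v import proj,towerlie
import cv2
def tow(th,P,L=.045):
    Q=towerlie();Q[:,2]-=.026
    ax=np.array([np.cos(th),0,np.sin(th)]);n=np.array([-np.sin(th),0,np.cos(th)])
    return np.array(P)+ (Q[:,1:2]-L)*ax+Q[:,2:]*n+Q[:,:1]*[0,1,0]
if __name__=="__main__":
    s=robot.snapshot('scene');P=robot.observe()["ee_pos"];r=(125,150);im=s["color"][150:240,125:215,::-1]
    out=[]
    for th in(45,65):
        a=cv2.resize(im,(400,400),interpolation=cv2.INTER_CUBIC)
        p=(proj(s,tow(np.radians(th),P))+.5-r)*400/90
        for q,c in((p[:8],(0,255,0)),(p[8:],(0,0,255))): cv2.polylines(a,[q.astype(np.int32)],True,c,1)
        out.append(a)
    cv2.imwrite("pics/ov.png",np.hstack(out))
E
python3 ov.py
```

```text
(no output)
```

View pics/ov.png

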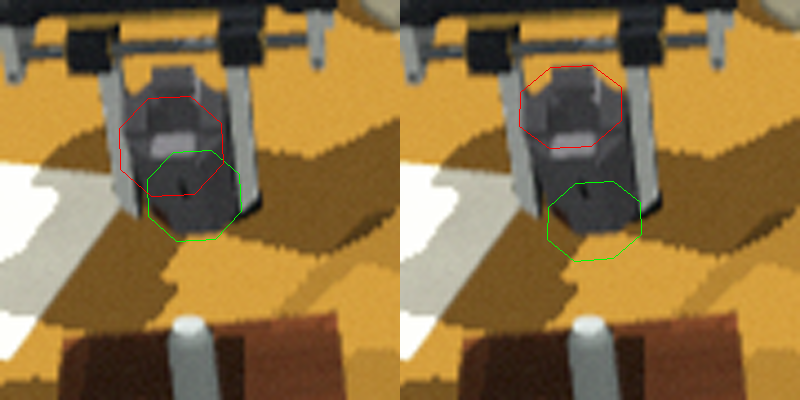

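With the 65° outline the top end (left crop, about (175,100)) matches, but the foot at y≈235 is short of its outline. So the tower is about 55° up, with its axis some 11 mm off the pads. I'll lean it against the shaft with its foot on the plinth, let go, and slide the foot toward the shaft so it rights itself.

>>> send_rows(rows=[[-0.01,0.001,0.02,0],[-0.02,0.001,0.04,0],[-0.03,0.001,0.055,0],[-0.038,0.001,0.063,0],[-0.038,0.001,0.067,0],[-0.038,0.001,0.067,0],[-0.038,0.001,0.067,0]])

```text
clock: 14.38
ee_pos: [0.5529, -0.1984, 0.0727]
tool_rot: [[-1.0, -0.006, -0.0], [-0.006, 1.0, -0.0], [0.0, -0.0, -1.0]]
ft_force: [-0.4, 0.1, -2.2]
finger_gap: 0.55
gripper_force: 30.0
```

```bash
python3 -c "
from mv import *
s=robot.snapshot('scene')
for f in (robot.mark_of,robot.recognise): print([(np.round(a['position'],3).tolist(),round(a['p'],2)) for a in f(s,'tower')])
st()
"
```

```text
[([0.519, -0.2, 0.038], 0.98)]
[([0.576, -0.196, 0.113], 0.57), ([0.517, 0.384, 0.044], 0.52)]
t14.53 [ 0.5532 -0.1986  0.0734] yaw 90.3 q [ -27.   24.   97.    0.   59. -117.] F [-0.5 -0.4 -2.4] gap 52.045 g 29.990516782199848
```

>>> send_rows(rows=[[-0.001,0,0.003,0],[-0.001,0,0.003,0]])

```text
clock: 14.7
ee_pos: [0.5541, -0.1986, 0.07]
tool_rot: [[-1.0, -0.006, 0.001], [-0.006, 1.0, -0.001], [-0.001, -0.001, -1.0]]
ft_force: [-1.3, -0.1, -0.1]
finger_gap: 0.553
gripper_force: 30.0
```

>>> send_rows(rows=[[0,0,0,0],[0,0,0,0],[0,0,0,0],[0,0,0,0],[0,0,-0.01,0],[0,0,-0.03,0],[0,0,-0.06,0],[0,0,-0.1,0]], fingers=0.15)

```text
clock: 15.37
ee_pos: [0.5524, -0.1975, 0.1687]
tool_rot: [[-1.0, -0.006, -0.005], [-0.006, 1.0, 0.003], [0.005, 0.003, -1.0]]
ft_force: [-0.6, -0.4, -0.3]
finger_gap: 0.852
gripper_force: 0.0
```

```bash
python3 -c "
from mv import *
for i in range(2):
  s=robot.snapshot('scene')
  for f in (robot.mark_of,robot.recognise): print([(np.round(a['position'],3).tolist(),round(a['p'],2)) for a in f(s,'tower')])
st()
go(.45,-.1985,.17)
"
```

```text
[([0.517, -0.199, 0.034], 0.65)]
[([0.569, -0.196, 0.11], 0.85), ([0.591, -0.204, 0.02], 0.65)]
[([0.518, -0.2, 0.035], 0.95)]
[([0.571, -0.196, 0.11], 0.72)]
t15.67 [ 0.5533 -0.1979  0.1686] yaw 90.3 q [ -26.   19.   90.    0.   71. -117.] F [-0.5 -0.7 -0.2] gap 79.830 g 0.0
row [0.1033, 0.0, -0.0013] 0 n>=2.5
```

Leaning stably at about 56°. Now the fingers go to the robot side of the foot, part closed, to push it.

>>> send_rows(rows=[[0.025,0,0,0],[0.055,0,0,0],[0.085,0,0,0],[0.1,0,0.02,0],[0.1,0,0.05,0],[0.1,0,0.08,0],[0.1,0,0.107,0],[0.1,0,0.107,0]], fingers=0.85)

```text
clock: 16.33
ee_pos: [0.4492, -0.1961, 0.0569]
tool_rot: [[-1.0, -0.005, -0.011], [-0.005, 1.0, 0.007], [0.011, 0.007, -1.0]]
ft_force: [-0.7, 0.5, -0.5]
finger_gap: 0.323
gripper_force: 0.0
```

>>> send_rows(rows=[[-0.01,0,0,0],[-0.02,0,0,0],[-0.028,0,0,0],[-0.034,0,0,0],[-0.04,0,-0.001,0],[-0.045,0,-0.002,0],[-0.05,0,-0.003,0],[-0.05,0,-0.003,0]])

```text
clock: 17.0
ee_pos: [0.5053, -0.1988, 0.0658]
tool_rot: [[-1.0, -0.006, 0.001], [-0.006, 1.0, -0.0], [-0.001, -0.0, -1.0]]
ft_force: [-0.7, 0.5, 0.2]
finger_gap: 0.152
gripper_force: 0.4
```

```bash
python3 -c "
from mv import *
for i in range(2):
  s=robot.snapshot('scene')
  for f in (robot.mark_of,robot.recognise): print([(np.round(a['position'],3).tolist(),round(a['p'],2)) for a in f(s,'tower')])
st()
"
```

```text
[([0.539, -0.2, 0.032], 0.77)]
[([0.576, -0.192, 0.11], 0.67)]
[]
[([0.578, -0.194, 0.114], 0.59)]
t17.30 [ 0.5044 -0.1988  0.0656] yaw 90.3 q [ -29.   21.  104.    0.   55. -119.] F [ 0.1 -0.3  0.1] gap 14.068 g 0.20463078311081517
```

>>> send_rows(rows=[[-0.004,0,-0.001,0],[-0.008,0,-0.002,0],[-0.012,0,-0.003,0],[-0.015,0,-0.004,0],[-0.018,0,-0.005,0],[-0.02,0,-0.005,0],[-0.022,0,-0.005,0],[-0.022,0,-0.005,0]])

```text
clock: 17.97
ee_pos: [0.5256, -0.1982, 0.0697]
tool_rot: [[-1.0, -0.006, -0.002], [-0.006, 1.0, 0.001], [0.002, 0.001, -1.0]]
ft_force: [-3.4, 0.5, -2.5]
finger_gap: 0.153
gripper_force: 1.7
```

```bash
python3 -c "
from mv import *
for i in range(2):
  s=robot.snapshot('scene')
  for f in (robot.mark_of,robot.recognise): print([(np.round(a['position'],3).tolist(),round(a['p'],2)) for a in f(s,'tower')])
st()
"
```

```text
[([0.561, -0.198, 0.023], 0.64)]
[([0.579, -0.192, 0.11], 0.98)]
[([0.562, -0.199, 0.023], 0.74)]
[([0.582, -0.194, 0.107], 0.91), ([0.67, 0.182, 0.035], 0.41), ([0.529, 0.022, 0.036], 0.31)]
t18.27 [ 0.5256 -0.1983  0.0701] yaw 90.3 q [ -28.   22.  101.    0.   57. -118.] F [-3.9  0.1 -3.1] gap 13.843 g 1.956543564007197
```

The foot is at (0.5615, −0.1985) on the plinth top, so it's upright against the shaft. Push a little more, then regrip from above.

>>> send_rows(rows=[[-0.003,0,0,0],[-0.003,0,0,0],[0.015,0,0,0],[0.025,0,-0.03,0],[0.025,0,-0.06,0],[0.025,0,-0.09,0],[0.02,0,-0.115,0],[0.0,0,-0.12,0]])

```text
clock: 18.93
ee_pos: [0.5291, -0.2002, 0.1973]
tool_rot: [[-1.0, -0.005, 0.013], [-0.005, 1.0, -0.006], [-0.013, -0.006, -1.0]]
ft_force: [0.6, -1.0, 1.1]
finger_gap: 0.152
gripper_force: 0.0
```

>>> send_rows(rows=[[-0.03,0,0,0],[-0.037,0,0,0],[-0.037,0,0.0,0],[-0.037,0,0.0,0],[-0.037,0,0.0,0]], fingers=0)

```text
clock: 19.35
ee_pos: [0.5624, -0.1982, 0.1902]
tool_rot: [[-1.0, -0.006, -0.0], [-0.006, 1.0, 0.0], [0.0, 0.0, -1.0]]
ft_force: [-0.1, -0.2, 0.2]
finger_gap: 0.472
gripper_force: 0.0
```

```bash
python3 -c "
from mv import *
for i in range(2):
  s=robot.snapshot('scene')
  for f in (robot.mark_of,robot.recognise): print([(np.round(a['position'],3).tolist(),round(a['p'],2)) for a in f(s,'tower')])
st();go(.562,-.1985,.085,90)
"
```

```text
[([0.563, -0.197, 0.019], 0.8)]
[([0.577, -0.194, 0.106], 0.94)]
[([0.562, -0.201, 0.017], 0.71)]
[([0.579, -0.193, 0.106], 0.59)]
t19.65 [ 0.5627 -0.1984  0.1904] yaw 90.3 q [ -26.   19.   87.    0.   74. -116.] F [ 0.5 -0.2  0.2] gap 67.867 g 0.0
row [0.0007, -0.0001, 0.1054] 0.005 n>=2.5
```

>>> send_rows(rows=[[0,0,0,0.005],[0,0,0.01,0.005],[0,0,0.03,0.005],[0,0,0.06,0.005],[0,0,0.09,0.005],[0,0,0.105,0.005],[0,0,0.105,0.005]])

```text
clock: 20.23
ee_pos: [0.56, -0.1969, 0.0808]
tool_rot: [[-1.0, -0.001, -0.008], [-0.001, 1.0, 0.004], [0.008, 0.004, -1.0]]
ft_force: [0.2, -0.7, -0.3]
finger_gap: 1.002
gripper_force: 0.0
```

>>> send_rows(rows=[[0,0,0,0],[0,0,0,0],[0,0,0,0],[0,0,0,0],[0,0,0,0],[0,0,0,0],[0,0,0,0],[0,0,0,0]], fingers=1)

```text
clock: 20.9
ee_pos: [0.5634, -0.1981, 0.0859]
tool_rot: [[-1.0, -0.001, 0.001], [-0.001, 1.0, 0.0], [-0.001, 0.0, -1.0]]
ft_force: [0.1, 1.8, 3.0]
finger_gap: 0.547
gripper_force: 30.0
```

```bash
python3 -c "
from mv import *
st()
"
```

```text
t20.90 [ 0.5634 -0.1981  0.0859] yaw 90.0 q [ -26.   24.   95.    0.   61. -116.] F [0.1 1.8 3. ] gap 51.440 g 29.998506009578705
```

>>> send_rows(rows=[[0.003,0,-0.01,0],[0.01,0,-0.03,0],[0.035,0.02,-0.035,0],[0.065,0.045,-0.035,0],[0.095,0.07,-0.035,0],[0.12,0.09,-0.035,0],[0.133,0.1,-0.03,0],[0.133,0.1,-0.02,0]])

```text
clock: 21.57
ee_pos: [0.4257, -0.0958, 0.106]
tool_rot: [[-1.0, -0.002, -0.002], [-0.002, 1.0, 0.001], [0.002, 0.001, -1.0]]
ft_force: [0.0, -0.4, -1.9]
finger_gap: 0.55
gripper_force: 30.0
```

```bash
python3 -c "
from mv import *
for n in('scene','top'):
  s=robot.snapshot(n)
  for f in (robot.mark_of,robot.recognise): print([(np.round(a['position'],3).tolist(),round(a['p'],2)) for a in f(s,'tower')])
st()
"
```

```text
[([0.485, -0.206, 0.021], 0.72), ([0.428, -0.099, 0.04], 0.67), ([0.607, -0.2, 0.02], 0.37)]
[([0.446, -0.097, 0.108], 0.89)]
[([0.511, 0.026, -0.0], 0.19)]
[([0.357, -0.385, 0.064], 0.27)]
t21.87 [ 0.431  -0.0991  0.1059] yaw 90.0 q [ -22.   11.  112.   -0.   57. -112.] F [-1.1  0.5 -2.8] gap 51.825 g 29.997218549251556
```

>>> send_rows(rows=[[0,0,0.015,0],[0,0,0.028,0],[0,0,0.035,0],[0,0,0.038,0],[0,0,0.04,0],[0,0,0.042,0],[0,0,0.043,0],[0,0,0.043,0]])

```text
clock: 22.53
ee_pos: [0.43, -0.0985, 0.0658]
tool_rot: [[-1.0, -0.001, 0.0], [-0.001, 1.0, -0.0], [-0.0, -0.0, -1.0]]
ft_force: [-8.2, 1.8, 26.3]
finger_gap: 0.553
gripper_force: 30.0
```

>>> send_rows(rows=[[0,0,-0.001,0],[0,0,-0.001,0],[0,0,-0.001,0],[0,0,-0.001,0],[0,0,-0.001,0],[0,0,-0.001,0],[0,0,-0.001,0]], fingers=0.2)

```text
clock: 23.12
ee_pos: [0.43, -0.0984, 0.0631]
tool_rot: [[-1.0, -0.001, -0.0], [-0.001, 1.0, 0.0], [0.0, 0.0, -1.0]]
ft_force: [1.3, -0.4, 0.2]
finger_gap: 0.8
gripper_force: 0.0
```

```bash
python3 -c "
from mv import *
for n in('scene',):
  s=robot.snapshot(n)
  for f in (robot.mark_of,robot.recognise): print([(np.round(a['position'],3).tolist(),round(a['p'],2)) for a in f(s,'tower')])
st()
"
```

```text
[]
[([0.448, -0.101, 0.069], 0.94)]
t23.27 [ 0.43   -0.0984  0.0632] yaw 90.0 q [ -22.   14.  116.    0.   51. -112.] F [-0.2  0.7  0.1] gap 75.097 g 0.0
```

The tower is seated on the table after a 26 N press and released. I'll turn the gripper 90° around it and regrip so it's centred in x as well.

>>> send_rows(rows=[[0,0,0,0.11],[0,0,0,0.23],[0,0,0,0.35],[0,0,0,0.47],[0,0,0,0.59],[0,0,0,0.71],[0,0,0,0.83],[0,0,0,0.95]], fingers=0)

```text
clock: 23.93
ee_pos: [0.43, -0.0984, 0.0633]
tool_rot: [[-0.578, 0.816, -0.0], [0.816, 0.578, 0.0], [0.0, -0.0, -1.0]]
ft_force: [-0.0, 0.5, 0.1]
finger_gap: 1.002
gripper_force: 0.0
```

>>> send_rows(rows=[[0,0,0,0.12],[0,0,0,0.24],[0,0,0,0.36],[0,0,0,0.48],[0,0,0,0.58],[0,0,0,0.62],[0,0,0,0.621],[0,0,0,0.621]])

```text
clock: 24.6
ee_pos: [0.43, -0.0984, 0.0633]
tool_rot: [[-0.002, 1.0, -0.0], [1.0, 0.002, 0.0], [0.0, -0.0, -1.0]]
ft_force: [-0.1, -0.3, 0.5]
finger_gap: 1.001
gripper_force: 0.0
```

```bash
python3 -c "
from mv import *
st();go(.43,-.0985,.0635,0)
s=robot.snapshot('scene')
for f in (robot.mark_of,robot.recognise): print([(np.round(a['position'],3).tolist(),round(a['p'],2)) for a in f(s,'tower')])
"
```

```text
t24.60 [ 0.43   -0.0984  0.0633] yaw 0.1 q [-22.  14. 116.   0.  51. -22.] F [-0.1 -0.3  0.5] gap 94.064 g 0.0
row [-0.0001, -0.0, -0.0002] 0.002 n>=0.0
[([0.43, -0.101, 0.001], 0.66)]
[([0.448, -0.101, 0.047], 0.73), ([0.587, -0.204, 0.02], 0.58)]
```

>>> send_rows(rows=[[0,0,0,0],[0,0,0,0],[0,0,0,0],[0,0,0,0],[0,0,0,0],[0,0,0,0],[0,0,0,0],[0,0,0,0]], fingers=1)

```text
clock: 25.42
ee_pos: [0.4291, -0.0982, 0.0632]
tool_rot: [[-0.001, 1.0, -0.002], [1.0, 0.001, 0.0], [0.0, -0.002, -1.0]]
ft_force: [-1.2, -0.3, 1.6]
finger_gap: 0.551
gripper_force: 30.0
```

>>> send_rows(rows=[[0,0,0,0],[0,0,0,0],[0,0,-0.02,0],[0,0,-0.05,0],[0,0,-0.08,0],[0,0,-0.11,0],[0,0,-0.125,0],[0,0,-0.128,0]])

```text
clock: 26.08
ee_pos: [0.4327, -0.0992, 0.1944]
tool_rot: [[-0.0, 1.0, 0.008], [1.0, 0.0, -0.002], [-0.002, 0.008, -1.0]]
ft_force: [0.7, 0.1, -2.4]
finger_gap: 0.55
gripper_force: 30.0
```

```bash
python3 -c "
from mv import *
st();go(.601,-.1985,.191,0)
r={k:[] for k in('shaft_foot','shaft_top')}
for i in range(3):
  for n in ('scene','top'):
    s=robot.snapshot(n)
    for k in r: r[k]+=[np.array(a['position']) for a in robot.mark_of(s,k) if abs(a['position'][1]+.2)<.02 and abs(a['position'][0]-.6)<.02][:1]
for k in r: print(k,np.round(np.mean(r[k],0),4),len(r[k]))
print([(np.round(a['position'],3).tolist(),round(a['p'],2)) for a in robot.mark_of(s,'tower')])
st()
"
```

```text
t26.08 [ 0.4327 -0.0992  0.1944] yaw 0.0 q [-22.   5. 104.   0.  70. -22.] F [ 0.7  0.1 -2.4] gap 51.721 g 29.99936878681183
row [-0.0994, 0.1682, 0.0049] 0.0 n>=4.7
shaft_foot [ 0.6033 -0.2     0.0193] 4
shaft_top [ 0.6018 -0.1973  0.0996] 4
[([0.322, -0.196, -0.0], 0.48)]
t27.03 [ 0.4301 -0.0984  0.1914] yaw 0.0 q [-22.   6. 104.   0.  70. -22.] F [-1.4 -0.6 -3.3] gap 51.714 g 29.999341070652008
```

>>> send_rows(rows=[[-0.015,0.025,0,0],[-0.035,0.058,0,0],[-0.055,0.092,0,0],[-0.073,0.125,0,0],[-0.088,0.15,0,0],[-0.098,0.167,0,0],[-0.1,0.1714,0,0],[-0.1,0.1714,0,0]])

```text
clock: 27.7
ee_pos: [0.6022, -0.1988, 0.1904]
tool_rot: [[-0.0, 1.0, -0.001], [1.0, 0.0, 0.001], [0.001, -0.001, -1.0]]
ft_force: [-0.4, 0.1, -1.8]
finger_gap: 0.55
gripper_force: 30.0
```

>>> send_rows(rows=[[0,0,0.005,0],[0,0,0.01,0],[0,0,0.015,0],[0,0,0.018,0],[0,0,0.021,0],[0,0,0.024,0],[0,0,0.027,0],[0,0,0.03,0]])

```text
clock: 28.37
ee_pos: [0.6015, -0.1983, 0.1612]
tool_rot: [[-0.001, 1.0, 0.0], [1.0, 0.001, 0.0], [0.0, 0.0, -1.0]]
ft_force: [0.6, -0.4, -2.1]
finger_gap: 0.554
gripper_force: 30.0
```

```bash
python3 -c "
from mv import *
st()
for n in ('scene','top'):
    s=robot.snapshot(n)
    print([(np.round(a['position'],3).tolist(),round(a['p'],2)) for a in robot.mark_of(s,'tower')])
st()
"
```

```text
t28.37 [ 0.6015 -0.1983  0.1612] yaw 0.0 q [-25.  23.  84.   0.  73. -25.] F [ 0.6 -0.4 -2.1] gap 52.109 g 29.999284744262695
[([0.603, -0.2, 0.097], 0.63), ([0.356, -0.4, -0.0], 0.6)]
[([0.602, -0.201, 0.097], 0.47)]
t28.57 [ 0.6015 -0.1983  0.1613] yaw 0.0 q [-25.  23.  84.   0.  73. -25.] F [-0.4 -0.1 -2.1] gap 51.742 g 29.99941885471344
```

>>> send_rows(rows=[[0,0,0.002,0],[0,0,0.004,0],[0,0,0.006,0],[0,0,0.008,0],[0,0,0.01,0],[0,0,0.012,0],[0,0,0.014,0],[0,0,0.014,0]])

```text
clock: 29.23
ee_pos: [0.6012, -0.1982, 0.1468]
tool_rot: [[-0.001, 1.0, -0.001], [1.0, 0.001, 0.0], [0.0, -0.001, -1.0]]
ft_force: [-0.6, 0.2, -2.2]
finger_gap: 0.552
gripper_force: 30.0
```

>>> send_rows(rows=[[0,0,0.004,0],[0,0,0.01,0],[0,0,0.016,0],[0,0,0.022,0],[0,0,0.028,0],[0,0,0.034,0],[0,0,0.04,0],[0,0,0.044,0]])

```text
clock: 29.9
ee_pos: [0.6012, -0.1982, 0.1023]
tool_rot: [[-0.001, 1.0, -0.001], [1.0, 0.001, 0.001], [0.001, -0.001, -1.0]]
ft_force: [-0.6, 0.2, -1.5]
finger_gap: 0.554
gripper_force: 30.0
```

>>> send_rows(rows=[[0,0,0.004,0],[0,0,0.008,0],[0,0,0.012,0],[0,0,0.015,0],[0,0,0.018,0],[0,0,0.02,0],[0,0,0.021,0],[0,0,0.021,0]])

```text
clock: 30.57
ee_pos: [0.6016, -0.1984, 0.0832]
tool_rot: [[-0.001, 1.0, 0.0], [1.0, 0.001, -0.0], [-0.0, 0.0, -1.0]]
ft_force: [-1.3, 0.2, 2.3]
finger_gap: 0.555
gripper_force: 30.0
```

Home at TCP z 0.083 with a light contact force. Release, rise, and go for the wall.

>>> send_rows(rows=[[0,0,0,0],[0,0,0,0],[0,0,0,0],[0,0,0,0],[0,0,-0.02,0],[0,0,-0.06,0],[0,0,-0.1,0],[0,0,-0.12,0]], fingers=0.25)

```text
clock: 31.23
ee_pos: [0.6034, -0.1991, 0.2071]
tool_rot: [[-0.001, 1.0, 0.006], [1.0, 0.001, -0.003], [-0.003, 0.006, -1.0]]
ft_force: [0.5, -0.3, -0.9]
finger_gap: 0.75
gripper_force: 0.0
```

```bash
python3 -c "
from mv import *
st()
P=[]
for n in ('scene','top')*2:
    s=robot.snapshot(n)
    print([(np.round(a['position'],3).tolist(),round(a['p'],2)) for k in('tower','wall') for a in robot.mark_of(s,k) if k=='tower' or abs(a['position'][0]-.66)<.03])
st();go(.663,.183,.15,-15.3)
"
```

```text
t31.23 [ 0.6034 -0.1991  0.2071] yaw 0.0 q [-25.  21.  80.   0.  78. -25.] F [ 0.5 -0.3 -0.9] gap 70.510 g 0.0
[([0.62, 0.387, 0.0], 0.21), ([0.659, 0.18, -0.003], 0.93)]
[([0.6, -0.202, 0.021], 0.52), ([0.662, 0.177, -0.002], 0.92)]
[([0.602, -0.202, 0.02], 0.88), ([0.317, -0.199, 0.003], 0.3), ([0.664, 0.183, -0.002], 0.91)]
[([0.661, 0.181, 0.0], 0.66)]
t31.83 [ 0.6012 -0.1982  0.2014] yaw 0.0 q [-25.  22.  81.   0.  78. -25.] F [ 0.   0.  -0.9] gap 70.532 g 0.0
row [0.3811, 0.0621, 0.0516] 0.268 n>=9.3
```

>>> send_rows(rows=[[0.025,0.004,0,0.03],[0.06,0.01,0,0.06],[0.1,0.016,0,0.09],[0.14,0.022,0,0.12],[0.18,0.028,0.005,0.15],[0.22,0.035,0.01,0.18],[0.26,0.042,0.02,0.22],[0.3,0.048,0.03,0.26]], fingers=0)

```text
clock: 32.5
ee_pos: [0.6497, 0.1035, 0.1723]
tool_rot: [[0.258, 0.966, 0.001], [0.966, -0.258, 0.0], [0.0, 0.001, -1.0]]
ft_force: [-0.0, -0.9, -0.2]
finger_gap: 1.004
gripper_force: 0.0
```

>>> send_rows(rows=[[0.03,0.01,0.0,0],[0.055,0.01,0.01,0],[0.07,0.01,0.02,0],[0.07,0.01,0.02,0],[0.07,0.01,0.02,0],[0.07,0.01,0.02,0]])

```text
clock: 33.0
ee_pos: [0.6765, 0.1651, 0.1524]
tool_rot: [[0.257, 0.966, -0.001], [0.966, -0.257, -0.001], [-0.001, -0.001, -1.0]]
ft_force: [0.0, -1.0, 0.3]
finger_gap: 1.002
gripper_force: 0.0
```

```bash
python3 -c "
from mv import *
st();go(.662,.181,.045,-15.3)
"
```

```text
t33.00 [0.6765 0.1651 0.1524] yaw -14.9 q [ 8. 29. 76. -0. 75. 23.] F [ 0.  -1.   0.3] gap 94.229 g 0.0
row [0.0118, -0.0181, 0.1073] 0.007 n>=2.6
```

>>> send_rows(rows=[[0.012,-0.018,0.02,0.007],[0.012,-0.018,0.05,0.007],[0.012,-0.018,0.08,0.007],[0.012,-0.018,0.1,0.007],[0.012,-0.018,0.107,0.007],[0.012,-0.018,0.107,0.007]])

```text
clock: 33.5
ee_pos: [0.6614, 0.1809, 0.0441]
tool_rot: [[0.265, 0.964, -0.003], [0.964, -0.265, -0.001], [-0.002, -0.003, -1.0]]
ft_force: [0.9, -0.4, 0.3]
finger_gap: 1.004
gripper_force: 0.0
```

>>> send_rows(rows=[[0,0,0,0],[0,0,0,0],[0,0,0,0],[0,0,0,0],[0,0,0,0],[0,0,0,0],[0,0,0,0],[0,0,0,0]], fingers=1)

```text
clock: 34.17
ee_pos: [0.6626, 0.183, 0.0455]
tool_rot: [[0.263, 0.965, 0.0], [0.965, -0.263, 0.0], [0.0, 0.0, -1.0]]
ft_force: [-0.3, 0.3, 0.2]
finger_gap: 0.474
gripper_force: 0.0
```

>>> send_rows(rows=[[0,0,0,0],[0,0,0,0],[0,0,0,0],[0,0,0,0]])

```text
clock: 34.5
ee_pos: [0.6629, 0.1828, 0.0454]
tool_rot: [[0.263, 0.965, 0.001], [0.965, -0.263, 0.0], [0.0, 0.001, -1.0]]
ft_force: [1.6, 0.2, -0.7]
finger_gap: 0.252
gripper_force: 30.0
```

```bash
python3 -c "
from mv import *
st()
for n in ('scene','top'):
    s=robot.snapshot(n)
    print([(np.round(a['position'],3).tolist(),round(a['p'],2)) for k in('wall',) for a in robot.mark_of(s,k) if abs(a['position'][0]-.66)<.03])
"
```

```text
t34.50 [0.6629 0.1828 0.0454] yaw -15.3 q [10. 33. 85. -0. 62. 25.] F [ 1.6  0.2 -0.7] gap 23.650 g 29.978841841220856
[([0.663, 0.179, -0.0], 0.93)]
[([0.66, 0.18, 0.0], 0.46)]
```

>>> send_rows(rows=[[0,0,-0.02,0],[0,0,-0.05,0],[0,0,-0.08,0],[0,0,-0.105,0],[0,0,-0.115,0],[0,0,-0.115,0]])

```text
clock: 35.2
ee_pos: [0.6639, 0.1832, 0.1631]
tool_rot: [[0.263, 0.965, 0.005], [0.965, -0.263, 0.001], [0.002, 0.004, -1.0]]
ft_force: [0.7, 0.6, -2.8]
finger_gap: 0.255
gripper_force: 30.0
```

```bash
python3 -c "
from mv import *
st();go(.466,-.2055,.15,3.3)
"
```

```text
t35.20 [0.6639 0.1832 0.1631] yaw -15.3 q [10. 27. 77.  0. 76. 25.] F [ 0.7  0.6 -2.8] gap 23.940 g 29.978744387626648
row [-0.4271, -0.0886, 0.0117] -0.324 n>=10.5
```

>>> send_rows(rows=[[-0.025,-0.005,0,-0.02],[-0.06,-0.012,0,-0.05],[-0.1,-0.021,0,-0.08],[-0.14,-0.029,0,-0.11],[-0.18,-0.037,0,-0.14],[-0.22,-0.046,0,-0.17],[-0.26,-0.054,0,-0.21],[-0.3,-0.062,0,-0.25]])

```text
clock: 35.87
ee_pos: [0.5209, -0.0911, 0.158]
tool_rot: [[0.014, 1.0, -0.004], [1.0, -0.014, 0.001], [0.001, -0.004, -1.0]]
ft_force: [0.7, -0.2, -2.2]
finger_gap: 0.254
gripper_force: 30.0
```

```bash
python3 -c "
from mv import *
st();go(.466,-.2055,.15,3.3)
"
```

```text
t35.87 [ 0.5209 -0.0911  0.158 ] yaw -0.8 q [-17.  15.  98.   0.  68. -17.] F [ 0.7 -0.2 -2.2] gap 23.843 g 29.980913400650024
row [-0.1152, -0.0532, 0.0081] -0.072 n>=3.0
```

>>> send_rows(rows=[[-0.035,-0.016,0,-0.03],[-0.07,-0.033,0,-0.05],[-0.1,-0.046,0,-0.072],[-0.115,-0.053,0,-0.072],[-0.115,-0.053,0.03,-0.072],[-0.115,-0.053,0.06,-0.072],[-0.115,-0.053,0.07,-0.072],[-0.115,-0.053,0.07,-0.072]])

```text
clock: 36.53
ee_pos: [0.4654, -0.2024, 0.0863]
tool_rot: [[-0.055, 0.998, -0.009], [0.998, 0.055, 0.005], [0.006, -0.008, -1.0]]
ft_force: [0.1, 0.5, -1.7]
finger_gap: 0.255
gripper_force: 30.0
```

```bash
python3 -c "
from mv import *
st()
r={k:[] for k in('front_edge','wall','plinth')}
for i in range(2):
  for n in ('scene','top'):
    s=robot.snapshot(n)
    for k in r: r[k]+=[np.array(a['position']) for a in robot.mark_of(s,k) if abs(a['position'][1]+.2)<.03 and abs(a['position'][0]-.5)<.1][:1]
for k in r: print(k,np.round(r[k],3).tolist())
st();go(.466,-.2055,.047,3.3)
"
```

```text
t36.53 [ 0.4654 -0.2024  0.0863] yaw 3.2 q [-31.  17. 106.   0.  57. -35.] F [ 0.1  0.5 -1.7] gap 23.988 g 29.97881904244423
front_edge [[0.486, -0.207, 0.018], [0.484, -0.204, 0.023], [0.485, -0.207, 0.02], [0.482, -0.204, 0.023]]
wall [[0.56, -0.201, 0.002], [0.47, -0.205, 0.045], [0.465, -0.207, 0.047]]
plinth [[0.564, -0.202, 0.004], [0.559, -0.202, -0.0], [0.562, -0.203, 0.003], [0.56, -0.203, -0.002]]
t37.33 [ 0.4689 -0.2044  0.0904] yaw 3.2 q [-31.  17. 106.   0.  57. -35.] F [ 0.5 -0.3 -2.3] gap 23.838 g 29.97873455286026
row [-0.001, -0.003, 0.0434] -0.002 n>=1.0
```

>>> send_rows(rows=[[0,-0.003,0.015,0],[0,-0.003,0.03,0],[0,-0.003,0.038,0],[0,-0.003,0.042,0],[0,-0.003,0.0445,0],[0,-0.003,0.0445,0]])

```text
clock: 37.83
ee_pos: [0.4662, -0.2046, 0.0459]
tool_rot: [[-0.056, 0.998, 0.0], [0.998, 0.056, 0.0], [0.0, 0.0, -1.0]]
ft_force: [-0.4, -0.2, -2.1]
finger_gap: 0.253
gripper_force: 30.0
```

>>> send_rows(rows=[[0,0.002,0,0],[0,0.004,0,0],[0,0.006,0,0],[0,0.008,0,0],[0,0.009,0,0],[0,0.01,0,0],[0,0.01,0,0]])

```text
clock: 38.42
ee_pos: [0.4743, -0.204, 0.0458]
tool_rot: [[-0.057, 0.998, -0.004], [0.998, 0.057, -0.0], [0.0, -0.004, -1.0]]
ft_force: [-4.2, -2.0, -0.1]
finger_gap: 0.255
gripper_force: 30.0
```

```bash
python3 -c "
from mv import *
st()"
```

```text
t38.42 [ 0.4743 -0.204   0.0458] yaw 3.3 q [-31.  21. 108.  -0.  52. -34.] F [-4.2 -2.  -0.1] gap 23.997 g 29.993735253810883
```

Wall is touching the plinth. Press a little more, settle down, and release.

>>> send_rows(rows=[[0,0.003,0,0],[0,0.005,0,0],[0,0.005,0.001,0],[0,0.003,0.0015,0],[0,0.001,0.0015,0],[0,0.0,0.0015,0]])

```text
clock: 38.92
ee_pos: [0.4741, -0.2038, 0.0453]
tool_rot: [[-0.056, 0.998, -0.003], [0.998, 0.056, 0.0], [0.0, -0.003, -1.0]]
ft_force: [-5.3, 0.1, 6.5]
finger_gap: 0.254
gripper_force: 30.0
```

>>> send_rows(rows=[[0,0,0,0],[0,0,0,0],[0,0,0,0],[0,0,0,0],[0,0,-0.02,0],[0,0,-0.05,0],[0,0,-0.08,0],[0,0,-0.1,0]], fingers=0.5)

```text
clock: 39.58
ee_pos: [0.4773, -0.2044, 0.1468]
tool_rot: [[-0.056, 0.998, 0.003], [0.998, 0.056, -0.001], [-0.002, 0.003, -1.0]]
ft_force: [1.3, 0.2, -0.0]
finger_gap: 0.501
gripper_force: 0.0
```

```bash
python3 -c "
from mv import *
from cell import robot
import pickle
st()
r={k:[] for k in('front_edge','wall','plinth','tower')}
d={}
for i in range(2):
  for n in ('scene','top'):
    s=robot.snapshot(n);d[n]=s
    for k in r: r[k]+=[np.array(a['position']) for a in robot.mark_of(s,k) if abs(a['position'][1]+.2)<.03 and abs(a['position'][0]-.5)<.12][:1]
for k in r: print(k,np.round(r[k],3).tolist())
pickle.dump(d,open('s1.pkl','wb'))
st();go(.43,-.2,.15,93.3)
"
```

```text
t39.58 [ 0.4773 -0.2044  0.1468] yaw 3.2 q [-31.  14. 100.   0.  65. -34.] F [ 1.3  0.2 -0. ] gap 47.101 g 0.0
front_edge [[0.485, -0.204, 0.02], [0.485, -0.204, 0.025], [0.484, -0.206, 0.017], [0.482, -0.204, 0.022]]
wall [[0.475, -0.204, -0.0], [0.472, -0.203, 0.001], [0.473, -0.207, 0.001]]
plinth [[0.561, -0.2, 0.001], [0.564, -0.203, 0.001], [0.562, -0.203, -0.001]]
tower [[0.605, -0.203, 0.022], [0.603, -0.202, 0.019], [0.602, -0.202, 0.021]]
t40.58 [ 0.4759 -0.204   0.1444] yaw 3.2 q [-31.  14. 100.   0.  65. -34.] F [-0.7  0.4 -0.1] gap 46.648 g 0.0
row [0.0065, -0.0456, -0.0056] 1.569 n>=12.6
```

The wall reads in place. I'll gently square it from the robot side with spread fingers.

>>> send_rows(rows=[[0.001,-0.007,0,0.11],[0.002,-0.014,0,0.23],[0.003,-0.021,0,0.35],[0.004,-0.028,0,0.47],[0.005,-0.035,0,0.59],[0.006,-0.042,0,0.71],[0.0065,-0.046,0,0.83],[0.0065,-0.046,0,0.95]], fingers=0)

```text
clock: 41.25
ee_pos: [0.4287, -0.1997, 0.1445]
tool_rot: [[0.784, 0.621, -0.001], [0.621, -0.784, 0.0], [-0.0, -0.001, -1.0]]
ft_force: [0.6, -0.8, 0.4]
finger_gap: 0.992
gripper_force: 0.0
```

>>> send_rows(rows=[[0,0,0,0.12],[0,0,0,0.24],[0,0,0,0.36],[0,0,0,0.48],[0,0,0,0.58],[0,0,0,0.619],[0,0,0,0.619]])

```text
clock: 41.83
ee_pos: [0.4297, -0.2, 0.1445]
tool_rot: [[0.998, 0.057, 0.0], [0.057, -0.998, -0.0], [0.0, 0.0, -1.0]]
ft_force: [0.4, -0.2, -0.4]
finger_gap: 0.997
gripper_force: 0.0
```

```bash
python3 -c "
from mv import *
st();go(.435,-.205,.031,93.3)
"
```

```text
t41.83 [ 0.4297 -0.2     0.1445] yaw -86.7 q [-33.  11. 105.   0.  64.  53.] F [ 0.4 -0.2 -0.4] gap 93.673 g 0.0
row [0.005, 0.0053, 0.1135] -0.001 n>=2.7
```

>>> send_rows(rows=[[0.005,0.005,0.025,0],[0.005,0.005,0.055,0],[0.005,0.005,0.085,0],[0.005,0.005,0.105,0],[0.005,0.005,0.113,0],[0.01,0.005,0.113,0],[0.016,0.005,0.113,0]])

```text
clock: 42.42
ee_pos: [0.4464, -0.2043, 0.0318]
tool_rot: [[0.998, 0.057, 0.0], [0.057, -0.998, -0.0], [0.0, 0.0, -1.0]]
ft_force: [1.2, 0.3, -0.4]
finger_gap: 0.999
gripper_force: 0.0
```

>>> send_rows(rows=[[0.003,0,0,0],[0.005,0,0,0],[0.007,0,0,0],[0.009,0,0,0],[0.011,0,0,0],[0.012,0,0,0]])

```text
clock: 42.92
ee_pos: [0.4527, -0.2039, 0.0323]
tool_rot: [[0.998, 0.06, -0.01], [0.06, -0.998, -0.001], [-0.01, 0.001, -1.0]]
ft_force: [-16.5, -5.9, 13.1]
finger_gap: 1.005
gripper_force: 8.4
```

>>> send_rows(rows=[[-0.006,0,0,0],[-0.016,0,0,0],[-0.03,0,0,0],[-0.03,0,-0.03,0],[-0.03,0,-0.07,0],[-0.03,0,-0.11,0],[-0.03,0,-0.14,0],[-0.03,0,-0.14,0]])

```text
clock: 43.58
ee_pos: [0.4317, -0.2073, 0.1781]
tool_rot: [[0.998, 0.057, 0.013], [0.057, -0.998, -0.007], [0.012, 0.008, -1.0]]
ft_force: [-0.1, -0.5, -0.5]
finger_gap: 0.997
gripper_force: 0.0
```

```bash
cat > chk.py <<'E'
from mv import *
from v import *
r={k:[] for k in('front_edge','wall','plinth','tower','golem','knight','wash_pot')}
d={}
for i in range(2):
  for n in ('scene','top'):
    s=robot.snapshot(n);d[n]=s
    for k in r: r[k]+=[np.round(a['position'],3).tolist() for a in robot.mark_of(s,k)][:1]
for k in r: print(k,r[k])
st()
# wall yaw: grey mask on its top view / scene, fit box
for n in d:
    s=d[n];P=yawed(np.vstack(wallparts()),.474,-.2055,.058);ro=[int(v) for v in roi_of(s,P,10)]
    h=cv2.cvtColor(s["color"][ro[1]:ro[3],ro[0]:ro[2]],cv2.COLOR_RGB2HSV).astype(int)
    m=((h[...,1]<75)&(h[...,2]<190)).astype(np.uint8);c,l,stt,_=cv2.connectedComponentsWithStats(m);m=(l==1+stt[1:,4].argmax())
    f=fit([(s,ro,m.astype(np.float32))],wallparts(),(.474,-.2055,.058));print(n,np.round(f.x,4),round(f.fun,1),m.sum())
E
python3 chk.py
```

```text
front_edge [[0.483, -0.206, 0.018], [0.482, -0.207, 0.022], [0.482, -0.206, 0.018], [0.483, -0.203, 0.022]]
wall [[0.761, 0.393, 0.002], [0.255, 0.262, 0.003], [0.346, 0.032, -0.0], [0.251, 0.262, 0.004]]
plinth [[0.561, -0.202, 0.001], [0.56, -0.202, 0.0], [0.561, -0.2, 0.002], [0.558, -0.202, -0.0]]
tower [[0.602, -0.201, 0.021], [0.6, -0.203, 0.022], [0.604, -0.199, 0.023], [0.6, -0.202, 0.02]]
golem [[0.318, -0.197, -0.002], [0.322, -0.197, 0.003], [0.32, -0.196, -0.002], [0.323, -0.195, 0.002]]
knight [[0.354, -0.399, -0.003], [0.355, -0.396, 0.004], [0.358, -0.399, -0.002], [0.358, -0.398, 0.006]]
wash_pot [[0.512, 0.025, -0.003], [0.508, 0.026, 0.002], [0.512, 0.022, -0.002], [0.51, 0.026, 0.002]]
t45.18 [ 0.4279 -0.2051  0.1714] yaw -86.7 q [-34.   9. 103.   0.  68.  53.] F [-0.3 -0.2 -0.1] gap 94.032 g 0.0
scene [ 0.4741 -0.2036  0.0621] 867.2 1615
top [ 0.4751 -0.2378  0.0716] 1028.8 1437
```

>>> send_rows(rows=[[-0.03,-0.03,-0.03,0],[-0.06,-0.06,-0.05,0],[-0.08,-0.09,-0.08,0],[-0.09,-0.12,-0.1,0],[-0.1,-0.15,-0.12,0],[-0.1,-0.18,-0.12,0],[-0.1,-0.2,-0.12,0],[-0.1,-0.2,-0.12,0]])

```text
clock: 45.85
ee_pos: [0.3158, -0.0082, 0.2924]
tool_rot: [[0.998, 0.062, 0.003], [0.062, -0.998, 0.001], [0.003, -0.001, -1.0]]
ft_force: [-0.1, -0.5, 0.2]
finger_gap: 1.001
gripper_force: 0.0
```

```bash
cat > chk2.py <<'E'
from mv import *
from v import *
d={}
for i in range(3):
  for n in ('scene','top'):
    s=robot.snapshot(n);d[n]=s
    for f in(robot.mark_of,robot.recognise): print(n,f.__name__,[(np.round(a['position'],3).tolist(),round(a['p'],2)) for a in f(s,'wall') if abs(a['position'][1]+.2)<.04 and a['position'][0]<.53])
st()
Q0=[box(.075,.08,.02)]
for n in d:
    s=d[n];ro=[int(v) for v in roi_of(s,yawed(np.vstack(wallparts()),.474,-.2055,.058),8)]
    h=cv2.cvtColor(s["color"][ro[1]:ro[3],ro[0]:ro[2]],cv2.COLOR_RGB2HSV).astype(int)
    m=((h[...,1]<75)&(h[...,2]<190)).astype(np.uint8)
    # ignore what lies behind/over the tower: mask out projected tower region
    t=hullmask(s,[yawed(box(.03,.03,.115),.6013,-.1985,.0,.02)],ro)>0
    m[t]=0
    c,l,stt,_=cv2.connectedComponentsWithStats(m);print(n,ro,sorted(stt[1:,4].tolist())[-3:])
    m=(l==1+stt[1:,4].argmax());ys,xs=np.nonzero(m);print("mask bbox",xs.min()+ro[0],xs.max()+ro[0],ys.min()+ro[1],ys.max()+ro[1])
    q=proj(s,yawed(np.vstack(wallparts()),.474,-.2055,.058));print("pred bbox",np.round(np.r_[q.min(0),q.max(0)]))
    if n=="top":
        rr=cv2.minAreaRect(np.c_[xs,ys].astype(np.float32));print(rr)
        print(cv2.minAreaRect(q.astype(np.float32)))
E
python3 chk2.py
```

```text
scene call [([0.471, -0.203, -0.005], 0.93)]
scene call [([0.481, -0.178, 0.043], 0.77)]
top call [([0.476, -0.208, 0.002], 0.93)]
top call [([0.47, -0.203, 0.056], 0.59)]
scene call [([0.473, -0.207, -0.0], 0.94)]
scene call [([0.48, -0.174, 0.041], 0.86)]
top call [([0.471, -0.207, -0.002], 0.7)]
top call [([0.469, -0.202, 0.055], 0.8)]
scene call [([0.476, -0.204, -0.001], 0.78)]
scene call [([0.482, -0.175, 0.041], 0.85)]
top call [([0.483, -0.202, 0.025], 0.7), ([0.474, -0.207, 0.001], 0.67)]
top call [([0.471, -0.205, 0.056], 0.78)]
t46.75 [ 0.3166 -0.0112  0.2914] yaw -86.7 q [-15. -10. 104.   0.  85.  72.] F [-0.2 -0.4 -0.1] gap 93.982 g 0.0
scene [128, 195, 209, 240] [21, 173, 300]
mask bbox 180 200 204 221
pred bbox [136. 204. 200. 232.]
top [294, 187, 360, 215] [35, 380]
mask bbox 303 350 196 206
pred bbox [303. 196. 352. 207.]
((32.50104522705078, 14.016061782836914), (8.079975128173828, 47.417545318603516), 86.3086166381836)
((327.1512451171875, 201.28115844726562), (8.292902946472168, 48.91544723510742), 86.36023712158203)
```

The wall stands at (0.4735, −0.206) on z = 0, and its top-view angle matches the plinth yaw (86.3° against 86.4°). The tower is home on the shaft and the arm is clear, so I'm handing it in.

```bash
python3 -c "
from cell import robot
print(robot.job_done())"
```

```text
the job is handed in; nothing more can be done
None
```

I handed the job in at about 47 s, no verdict came back; by the last camera checks the tower is home on the shaft and released, and the wall is upright and flush along the plinth's robot-facing side.

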